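# Load a sensor calibration plate, scan its batch label and switch on

### The arm

A 6-joint arm with a two-finger parallel gripper is mounted at the origin on the work surface. World frame = base frame: x ahead of the robot, y to its left, z up, the work surface at z = 0. Lengths are in m, angles in rad, forces in N, time in s.
With the tool pointing down it reaches from about 0.375 to 0.975 m from the base axis. Payload 3.8 kg.
Tool frame: the origin (TCP) lies between the finger pads; the fingertips stand 8 mm ahead of it and the grasp point (between the pads) lies 11 mm behind it (tcp_to_tips is the distance from the TCP to the fingertips, in m); z points along the fingers, y is the line along which they close (so a half turn about z gives the same grasp; the last joint's range is limited). The gripper opens to 85 mm and grips with 20 to 120 N. Pads are 22 mm wide; open, the fingers measure 114 mm over their backs; the gripper's body (76 mm by 85 mm) begins 54 mm behind the grasp point. The pads swing forward as they close: fully open they stand 13 mm farther back than shut.
Start: joints at [1.106, 0.264, 1.604, -0, 1.274, -0.037], TCP at [0.28, 0.614, 0.239] pointing down, gripper open.
Joint ranges: [-2.63, 2.63], [-0.94, 2.18], [0.31, 2.57], [-1.31, 4.45], [0, 2.66], [-2.55, 2.55]. Speed limits (rad/s): [2.57, 2.57, 3.14, 3.14, 3.14, 3.14].

### API

Orientations are given as a rotation vector (axis times angle).
In Python, from workcell import * gives the robot as it stands.
- The arm moves only by the tool move_arm, never from a script. Its argument "series" is one flat list of numbers, 7 for each row, row after row: the finger opening in cm, from 0 to 8.54, then the shift along the tool's x, y, z in cm, then the turn, a rotation vector about the tool's x, y, z in degrees. A call has 1 to 5 rows; each row shifts and turns the commanded pose from where the row before left it, along the tool's axes as they then stand; what a row does not reach is not made up. A row lasts 1/8 s, in which the tool goes at most 62.5 mm and 10.7 degrees, less where a joint would pass 70% of its speed; a pose out of reach is approached as far as the arm can. A call is refused whole if a number of a shift passes 6.25 or a number of a turn 10.7, either way. A call with a gripper value outside its range is refused whole. The fingers move at their own pace and stop on an object; "grip_force" is the grip in N (left out, the last holds). Time passes only in rows, so rows that do not move let the fingers close. It gives the time, the measured TCP pose, the force, the opening and the grip force at its end, in the units of the state.
- read_state(): the state, without advancing time (a new reading comes with each control period).
- read_camera(name): name is "scene" or "top" or "wrist"; returns the picture (480x640x3 uint8, red, green, blue); there is no depth.
- calibration(name): a dict with "camera_matrix" (3x3 intrinsics, pixels), "k1" (the pictures are not rectified: a ray, as slopes to the right and down, at radius r is drawn at 1 + k1 r^2 times it, then the intrinsics apply), "rvec" (rotation vector, rad) and "tvec" (3), from world to camera coordinates, as OpenCV has them. Camera axes: x right, y down, z forward; pixel columns grow to the right and rows downward; lengths in m; the calibration is good to about 2 mm. A picture is of the moment at which its call begins: read the wrist's pose just before it. calibration takes no time and is no camera call; for the wrist camera it gives the pose at the moment of the call.
- finish_job(): hands the job in; it is judged then, once.
The state is a dict: "time": time; "q": joint angles; "joint_vel": joint speeds; "joint_torque": joint torques, N m; "tool_pos": TCP position; "tcp_rot": TCP orientation; "wrist_force": force on the tool from outside, world axes, zero at the start; "torque": the same for the moment, N m; "width": opening from 0.0 (shut) to 1.0 (fully open); "grip_force": force on a finger pad.
Only numpy, scipy, OpenCV 4.12 (cv2) and the standard library are available. Lean on these libraries where they do the work, as an engineer would, in place of code of your own. Each camera call takes 0.05 s, during which the arm holds its last target. There are 200 camera calls.

### The job

Load every sensor module on the bench into the calibration plate, one to a corner (any corner), connector end towards the plate's open edge, pushed square and flush against both the back fence and the side stop. Then take the hand scanner, hold it still for two seconds aimed squarely at the middle of the code label on the supply's front from about 80 mm away, without touching the supply, and lay it back in its rest; finally push the main switch lever fully over towards the supply. Leave the other bench things where they are, and see that all modules are still fully home when you finish.

Things in the scene. Friction and masses are not known exactly. Their poses are not given: they have to be found in the camera images.
- plate: Fixed aluminium plate on the bench, 140 (x) by 350 (y) by 12 mm; origin: centre of its underside. Dark steel fences, tops 24 mm above the bench: a back fence along the +x edge (inner face at x = 60 mm, 10 thick) and four side stops 8 mm thick, from it to x = -10 mm, one on the +y side of each corner. The -x edge, facing the robot, is open; a corner has no fence on its -x and -y sides.
- corner0 (a point): Point on the plate's upper face (12 mm above the bench): where the origin of a fully home module lies in the corner at the -y end. Axes are the plate's: +x points to the back fence (its face is 45 mm away), +y to the side stop (its face is 22 mm away). The corners are 88 mm apart along y.
- corner1 (a point): The same for the next corner towards +y.
- corner2 (a point): The same for the third corner.
- corner3 (a point): The same for the corner at the +y end.
- module0: Sensor module: aluminium box 90 mm long (x), 44 wide (y), 40 tall, 0.2-0.4 kg; a dark round connector (18 mm diameter, 18 long, axis 16 mm up) stands out of its -x end; the plain +x end goes against the back fence. Origin: centre of the box's underside, z up. Three or four such modules are present, standing on the bench, connector roughly towards the robot.
- module1: Sensor module: aluminium box 90 mm long (x), 44 wide (y), 40 tall, 0.2-0.4 kg; a dark round connector (18 mm diameter, 18 long, axis 16 mm up) stands out of its -x end; the plain +x end goes against the back fence. Origin: centre of the box's underside, z up. Three or four such modules are present, standing on the bench, connector roughly towards the robot.
- module2: Sensor module: aluminium box 90 mm long (x), 44 wide (y), 40 tall, 0.2-0.4 kg; a dark round connector (18 mm diameter, 18 long, axis 16 mm up) stands out of its -x end; the plain +x end goes against the back fence. Origin: centre of the box's underside, z up. Three or four such modules are present, standing on the bench, connector roughly towards the robot.
- module3: Sensor module: aluminium box 90 mm long (x), 44 wide (y), 40 tall, 0.2-0.4 kg; a dark round connector (18 mm diameter, 18 long, axis 16 mm up) stands out of its -x end; the plain +x end goes against the back fence. Origin: centre of the box's underside, z up. Three or four such modules are present, standing on the bench, connector roughly towards the robot.
- scanner: Loose black hand scanner, a bar 160 mm long (its x), 30 mm wide (y), 36 mm tall, with a head 10 mm higher on the last 40 mm of its +x (nose) end; 0.16 kg. Origin at the centre of its underside, z up. It starts in its rest, nose towards the rest's +x.
- nose (a point): Middle of the scanner's window, on the scanner's x axis end: 80 mm ahead of its origin, 20 mm above its underside. It looks along the scanner's +x.
- tail (a point): Rear end of the scanner, 80 mm behind its origin, 20 mm above its underside.
- rest: Fixed grey scanner rest: base 190 (x) by 70 (y) by 8 mm; origin: centre of its underside. Near each end (x 56 to 80 mm either way) two cheeks, tops 30 mm above the bench, leave a channel 40 mm wide along x; the middle is open for fingers. The scanner lies home with its underside on the base, 8 mm above the bench, centred, along x either way round.
- supply: Fixed white bench supply box with two blue front strips, 160 mm deep (x), 220 mm wide (y), 135 mm tall; origin at the middle of the lower front edge (bench level); the front face lies at x = 0 and looks along -x, towards the robot.
- label (a point): Middle of the striped paper code label (64 by 40 mm) on the supply's front face, 95 mm above the bench and 45 mm to the +y side of the box's middle; a striped flap of it folds over onto the box's top, straight above. Axes are the supply's: +x points into the box, so the scanner is held on the -x side of it with its own +x along the label's +x.
- switch (a joint): Angle of the main switch lever, which stands on a grey block in front of the supply: 0 is off (leaning towards the robot, the supply's -x), 1.0 is fully over towards the supply (+x). It turns about the supply's y axis with light friction and stays where it is left.
- switch_tip (a point): Centre of the 26 mm ball on the free end of the switch lever, 80 mm from its pivot, which lies 22 mm above the bench, 95 mm ahead (-x) and 75 mm to the -y side of the supply's origin (block 70 by 50 by 25 mm).
- tape: Bystander, to be left alone: roll of blue tape lying flat, 68 mm across, 20 mm tall, near the supply's front. Origin at its underside.
- blower: Bystander, to be left alone: orange rubber blower bulb standing up, 52 mm across, 80 mm tall. Origin at its underside.
- screwdriver: Bystander, to be left alone: screwdriver 160 mm long, lying. Origin at its underside.
- carton: Bystander, to be left alone: small cardboard box, 80 by 60 by 50 mm. Origin at its underside.
- meter: Bystander, to be left alone: grey hand multimeter 130 by 80 by 34 mm, lying flat. Origin at its underside.
- cleaner: Bystander, to be left alone: bottle, 56 mm across, 130 mm tall. Origin at its underside.

How it is judged:
On the way, in this order (a step that is already met when the one before it is completed fails the run):
1. every module present is home in a corner, square and flush (((x of module0 in the frame of corner0 between -0.0025 and 0.0025 m and y of module0 in the frame of corner0 between -0.0025 and 0.0025 m and z of module0 in the frame of corner0 between -0.003 and 0.003 m and angle between the x axis of module0 and the x axis of corner0, either way round below 0.03 rad and angle between module0's own z axis and vertical below 0.05 rad) or (x of module0 in the frame of corner1 between -0.0025 and 0.0025 m and y of module0 in the frame of corner1 between -0.0025 and 0.0025 m and z of module0 in the frame of corner1 between -0.003 and 0.003 m and angle between the x axis of module0 and the x axis of corner1, either way round below 0.03 rad and angle between module0's own z axis and vertical below 0.05 rad) or (x of module0 in the frame of corner2 between -0.0025 and 0.0025 m and y of module0 in the frame of corner2 between -0.0025 and 0.0025 m and z of module0 in the frame of corner2 between -0.003 and 0.003 m and angle between the x axis of module0 and the x axis of corner2, either way round below 0.03 rad and angle between module0's own z axis and vertical below 0.05 rad) or (x of module0 in the frame of corner3 between -0.0025 and 0.0025 m and y of module0 in the frame of corner3 between -0.0025 and 0.0025 m and z of module0 in the frame of corner3 between -0.003 and 0.003 m and angle between the x axis of module0 and the x axis of corner3, either way round below 0.03 rad and angle between module0's own z axis and vertical below 0.05 rad)) and ((x of module1 in the frame of corner0 between -0.0025 and 0.0025 m and y of module1 in the frame of corner0 between -0.0025 and 0.0025 m and z of module1 in the frame of corner0 between -0.003 and 0.003 m and angle between the x axis of module1 and the x axis of corner0, either way round below 0.03 rad and angle between module1's own z axis and vertical below 0.05 rad) or (x of module1 in the frame of corner1 between -0.0025 and 0.0025 m and y of module1 in the frame of corner1 between -0.0025 and 0.0025 m and z of module1 in the frame of corner1 between -0.003 and 0.003 m and angle between the x axis of module1 and the x axis of corner1, either way round below 0.03 rad and angle between module1's own z axis and vertical below 0.05 rad) or (x of module1 in the frame of corner2 between -0.0025 and 0.0025 m and y of module1 in the frame of corner2 between -0.0025 and 0.0025 m and z of module1 in the frame of corner2 between -0.003 and 0.003 m and angle between the x axis of module1 and the x axis of corner2, either way round below 0.03 rad and angle between module1's own z axis and vertical below 0.05 rad) or (x of module1 in the frame of corner3 between -0.0025 and 0.0025 m and y of module1 in the frame of corner3 between -0.0025 and 0.0025 m and z of module1 in the frame of corner3 between -0.003 and 0.003 m and angle between the x axis of module1 and the x axis of corner3, either way round below 0.03 rad and angle between module1's own z axis and vertical below 0.05 rad)) and ((x of module2 in the frame of corner0 between -0.0025 and 0.0025 m and y of module2 in the frame of corner0 between -0.0025 and 0.0025 m and z of module2 in the frame of corner0 between -0.003 and 0.003 m and angle between the x axis of module2 and the x axis of corner0, either way round below 0.03 rad and angle between module2's own z axis and vertical below 0.05 rad) or (x of module2 in the frame of corner1 between -0.0025 and 0.0025 m and y of module2 in the frame of corner1 between -0.0025 and 0.0025 m and z of module2 in the frame of corner1 between -0.003 and 0.003 m and angle between the x axis of module2 and the x axis of corner1, either way round below 0.03 rad and angle between module2's own z axis and vertical below 0.05 rad) or (x of module2 in the frame of corner2 between -0.0025 and 0.0025 m and y of module2 in the frame of corner2 between -0.0025 and 0.0025 m and z of module2 in the frame of corner2 between -0.003 and 0.003 m and angle between the x axis of module2 and the x axis of corner2, either way round below 0.03 rad and angle between module2's own z axis and vertical below 0.05 rad) or (x of module2 in the frame of corner3 between -0.0025 and 0.0025 m and y of module2 in the frame of corner3 between -0.0025 and 0.0025 m and z of module2 in the frame of corner3 between -0.003 and 0.003 m and angle between the x axis of module2 and the x axis of corner3, either way round below 0.03 rad and angle between module2's own z axis and vertical below 0.05 rad)) and ((x of module3 in the frame of corner0 between -0.0025 and 0.0025 m and y of module3 in the frame of corner0 between -0.0025 and 0.0025 m and z of module3 in the frame of corner0 between -0.003 and 0.003 m and angle between the x axis of module3 and the x axis of corner0, either way round below 0.03 rad and angle between module3's own z axis and vertical below 0.05 rad) or (x of module3 in the frame of corner1 between -0.0025 and 0.0025 m and y of module3 in the frame of corner1 between -0.0025 and 0.0025 m and z of module3 in the frame of corner1 between -0.003 and 0.003 m and angle between the x axis of module3 and the x axis of corner1, either way round below 0.03 rad and angle between module3's own z axis and vertical below 0.05 rad) or (x of module3 in the frame of corner2 between -0.0025 and 0.0025 m and y of module3 in the frame of corner2 between -0.0025 and 0.0025 m and z of module3 in the frame of corner2 between -0.003 and 0.003 m and angle between the x axis of module3 and the x axis of corner2, either way round below 0.03 rad and angle between module3's own z axis and vertical below 0.05 rad) or (x of module3 in the frame of corner3 between -0.0025 and 0.0025 m and y of module3 in the frame of corner3 between -0.0025 and 0.0025 m and z of module3 in the frame of corner3 between -0.003 and 0.003 m and angle between the x axis of module3 and the x axis of corner3, either way round below 0.03 rad and angle between module3's own z axis and vertical below 0.05 rad))), for 0.3 s.
2. the scanner is aimed squarely at the label and held still for a second (x of nose in the frame of label between -0.14 and -0.03 m and y of nose in the frame of label between -0.015 and 0.015 m and z of nose in the frame of label between -0.015 and 0.015 m and x of tail in the frame of label below -0.17 m and angle between the x axis of scanner and the x axis of label, either way round below 0.15 rad and linear speed of scanner below 0.02 m/s and angular speed of scanner below 0.15 rad/s), for 1 s.
3. the scanner lies back in its rest (x of scanner in the frame of rest between -0.02 and 0.02 m and y of scanner in the frame of rest between -0.008 and 0.008 m and z of scanner in the frame of rest between 0.004 and 0.012 m and angle between the x axis of scanner and the x axis of rest, either way round below 0.12 rad), for 0.3 s.
4. the main switch is fully on (value of joint switch above 0.85 rad), for 0.2 s.
At the end, for the whole second after the job is handed in: Each present module at rest in a corner, within 2.5 mm of fully home both ways and square to 0.03 rad; scanner down in its rest (20 mm along, 8 mm across); switch past 0.85. Scan: nose 30-140 mm off, within 15 mm of label middle, square to 0.15 rad, still 1 s (all of step 1 and all of step 3 and linear speed of each of module0, module1, module2, module3, scanner below 0.02 m/s and value of joint switch above 0.85 rad); the robot touches nothing.
It fails at once if a bystander on the bench is moved by more than 50 mm (distance of any of tape, blower, screwdriver, carton, meter, cleaner from where it was at the start of the episode above 0.05 m).
It fails at once if the scanner hits the supply (contact force between scanner and supply above 2 N).
Of module0, module1, module2, module3 only 3 to 4 are there at a start; the rules pass over those that are not, and their reading is None.
At some moment in a run one of module0, module1, module2, module3 may be knocked a few centimetres aside while the robot is not near it.
It also fails if it takes over 210 s, if anything falls off the work surface, if the arm or the gripper's body presses on something with over 40 N, if the wrist force passes 120 N, or if a joint passes its speed limit or range.

## Working session

There is one attempt and no reset: what is moved stays moved. The work goes in short steps, Python scripts to look and compute and a tool call to move; the robot and the scene stay as the last step left them, time stands still between calls to the robot, and variables do not carry over. Pictures are saved under pics/ and viewed, at most 14 in all, crops included, and the job is handed in when it is done.

Besides the shell and the picture viewer there is one more tool, called after "Request:" by a JSON object that holds its "fn" and its "kwargs". move_arm: Moves the arm, as the interface text tells. Its arguments: {"type":"object","properties":{"series":{"type":"array"},"grip_force":{"type":"number"}},"required":["series"]}

```bash
ls; mkdir -p pics; python3 - <<'E'
from workcell import *
import cv2
print(read_state())
for n in ["scene","top"]:
    c=calibration(n); print(n,c)
    cv2.imwrite(f"pics/{n}0.png",read_camera(n)[:,:,::-1])
E
```

```text
pics
{'time': 0.0, 'q': array([ 1.10610517e+00,  2.64779289e-01,  1.60538120e+00,  2.22734139e-05,
        1.27367667e+00, -3.68990153e-02]), 'joint_vel': array([-8.67918724e-04,  1.22900649e-03, -2.20115584e-04,  4.06567311e-05,
       -1.28313900e-04, -4.33641504e-05]), 'joint_torque': array([-1.03250924e-03, -5.15089095e+01, -3.67327666e+01, -2.37095774e-04,
        1.26278854e-02, -4.39969222e-05]), 'tool_pos': array([0.27970906, 0.61354002, 0.23794049]), 'tcp_rot': array([-0.66674909, -3.06943143,  0.00340644]), 'wrist_force': array([-0.07478148,  0.53889305,  0.28152468]), 'torque': array([-0.03527869,  0.01054218,  0.04579834]), 'grip_force': 0.0, 'width': 1.0029607058696328}
scene {'camera_matrix': array([[612.23984396,   0.        , 319.23930364],
       [  0.        , 612.23984396, 234.46136904],
       [  0.        ,   0.        ,   1.        ]]), 'k1': -0.1916822884743258, 'rvec': array([ 1.95666725,  1.47080282, -0.59427813]), 'tvec': array([-0.18335636, -0.29089459,  1.84802996])}
top {'camera_matrix': array([[504.77132183,   0.        , 322.27497854],
       [  0.        , 504.77132183, 239.0177807 ],
       [  0.        ,   0.        ,   1.        ]]), 'k1': -0.08057498952718938, 'rvec': array([ 2.18947497, -2.15532559,  0.10989804]), 'tvec': array([0.00862281, 0.53852846, 1.50313466])}
```

View pics/top0.png

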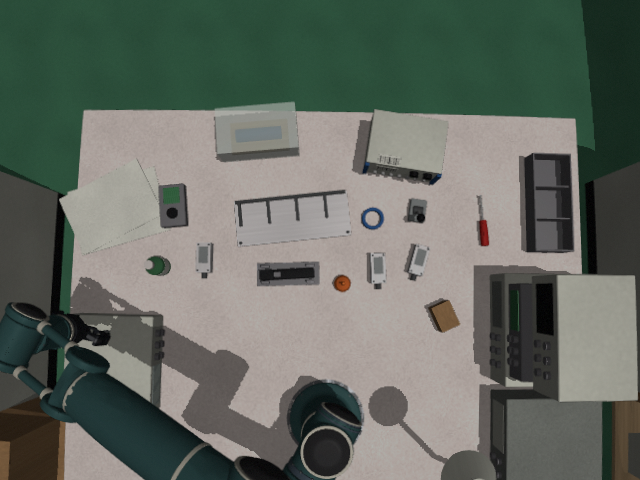

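View pics/scene0.png

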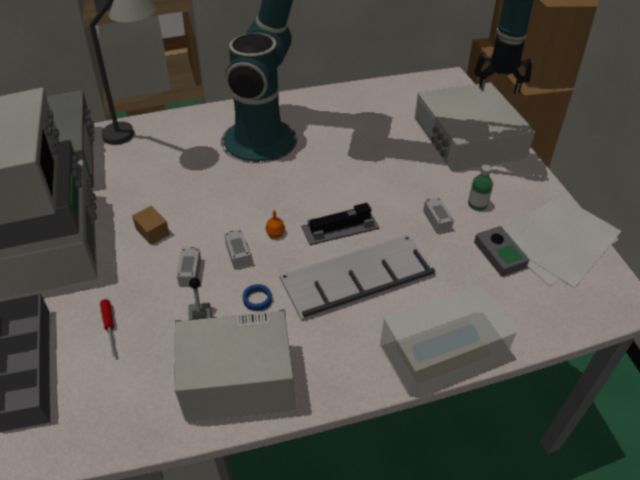

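The top view shows three modules at about (204,256), (377,268) and (419,260). It also shows the plate at (292,218), the rest with scanner at (288,273), the supply at (405,145), the switch at (417,210), the blower at (342,283) and the tape at (372,218). Next I'll zoom in for measuring.

```bash
cat > h.py <<'E'
import numpy as np, cv2
from scipy.spatial.transform import Rotation as R
from workcell import *
def _c(n,c=None):
    c=c or calibration(n); return c["camera_matrix"],c["k1"],R.from_rotvec(c["rvec"]).as_matrix(),np.array(c["tvec"])
def px2w(n,uv,z,c=None):
    "pixel -> world point on plane z"
    K,k1,M,t=_c(n,c); d=np.linalg.solve(K,[uv[0],uv[1],1.])[:2]; s=d.copy()
    for _ in range(20): s=d/(1+k1*(s@s))
    r=M.T@np.array([s[0],s[1],1]); o=-M.T@t
    return o+r*(z-o[2])/r[2]
def w2px(n,P,c=None):
    K,k1,M,t=_c(n,c); p=np.atleast_2d(P)@M.T+t; s=p[:,:2]/p[:,2:]; s=s*(1+k1*(s**2).sum(1,keepdims=True))
    return s@K[:2,:2].T+K[:2,2]
def down(yaw): # tool z down, tool x axis at world yaw
    return R.from_euler("z",yaw)*R.from_rotvec([np.pi,0,0])
def delta(target,rot,frm=None):
    "shift (cm, tool axes now) and turn (deg) from the measured pose to the target"
    s=read_state(); p,q=(s["tool_pos"],R.from_rotvec(s["tcp_rot"])) if frm is None else frm
    d=q.inv().apply(np.array(target)-p)*100; w=np.degrees((q.inv()*rot).as_rotvec())
    n=int(np.ceil(max(np.linalg.norm(d)/6.2,np.linalg.norm(w)/10.5)))
    print("shift",d.round(2),"turn",w.round(2),"rows",n,"each",(d/max(n,1)).round(2),(w/max(n,1)).round(2))
def st():
    s=read_state(); r=R.from_rotvec(s["tcp_rot"]); x=r.as_matrix()
    print("t",round(s["time"],2),"p",s["tool_pos"].round(4),"xaxis yaw",np.degrees(np.arctan2(x[1,0],x[0,0])).round(2),"z",x[:,2].round(3),"F",s["wrist_force"].round(1),"w",round(s["width"]*85,1),"g",round(s["grip_force"],1),"q",s["q"].round(2))
    return s
def snap(n,f,box=None,k=1):
    im=read_camera(n)[:,:,::-1]; cv2.imwrite("pics/raw_"+f,im)
    if box: x0,y0,x1,y1=box; im=im[y0:y1,x0:x1]
    cv2.imwrite("pics/"+f,cv2.resize(im,None,fx=k,fy=k,interpolation=cv2.INTER_CUBIC)); return im
E
python3 - <<'E'
from h import *
st()
im=cv2.imread("pics/top0.png")[100:300,150:460]
cv2.imwrite("pics/topz.png",cv2.resize(im,None,fx=2.5,fy=2.5,interpolation=cv2.INTER_CUBIC))
for n,uv,z in [("A",(204,256),.04),("B",(377,268),.04),("C",(419,260),.04),("plateBL",(235,195),.024),("plate fr R",(351,240),.012),("rest",(288,273),.0),("supply fl",(364,165),.135),("supply fr",(442,172),.135),("blower",(342,283),.04),("tape",(372,218),.02)]: print(n,px2w("top",uv,z).round(3))
E
```

```text
t 0.1 p [0.2798 0.6136 0.238 ] xaxis yaw 155.49 z [-0.001 -0.002 -1.   ] F [-0.6 -0.4  0.4] w 84.8 g 0.0 q [ 1.11  0.26  1.61 -0.    1.27 -0.04]
A [0.48  0.372 0.04 ]
B [ 0.452 -0.148  0.04 ]
C [ 0.478 -0.274  0.04 ]
plateBL [0.67  0.287 0.024]
plate fr R [ 0.538 -0.071  0.012]
rest [0.435 0.12  0.   ]
supply fl [ 0.742 -0.099  0.135]
supply fr [ 0.726 -0.323  0.135]
blower [ 0.406 -0.044  0.04 ]
tape [ 0.606 -0.134  0.02 ]
```

View pics/topz.png

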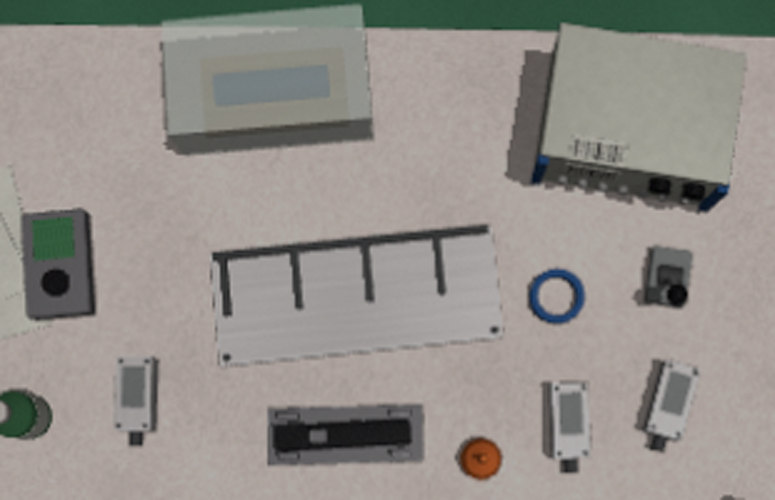

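Zoomed: there are only three modules. The plate's stops are at zoom u = 225, 297, 367 and 440, with the open edge facing the robot. The scanner lies along y and its head looks to be on the left (+y). Next I'll move above module A for a wrist look.

```bash
python3 - <<'E'
from h import *
delta((.45,.372,.26),down(np.pi))
z=lambda u,v:(150+u/2.5,100+v/2.5)
for n,uv,h in [("back fence L in",(213,258),.024),("back fence R",(487,229),.024),("plate FL",(220,365),.012),("plate FR",(502,337),.012),("rest TL",(268,408),.008),("rest TR",(423,406),.008),("rest BL",(268,464),.008),("rest BR",(423,461),.008),("sup fl top",(538,157),.135),("sup fr top",(727,185),.135),("sup bl",(562,25),.135),("A conn",(136,437),.016),("A cen",(136,382),.04),("B con",(570,464),.016),("B",(571,408),.04),("C con",(656,442),.016),("C",(676,390),.04),("ball",(677,295),.09)]: print(n,px2w("top",z(*uv),h).round(3))
E
```

```text
shift [-25.51 -14.92  -2.17] turn [ -0.12  -0.03 -24.51] rows 5 each [-5.1  -2.98 -0.43] [-0.02 -0.01 -4.9 ]
back fence L in [0.645 0.285 0.024]
back fence R [ 0.686 -0.05   0.024]
plate FL [0.514 0.275 0.012]
plate FR [ 0.554 -0.07   0.012]
rest TL [0.463 0.215 0.008]
rest TR [0.468 0.025 0.008]
rest BL [0.395 0.213 0.008]
rest BR [0.401 0.024 0.008]
sup fl top [ 0.749 -0.102  0.135]
sup fr top [ 0.721 -0.32   0.135]
sup bl [ 0.907 -0.129  0.135]
A conn [0.424 0.374 0.016]
A cen [0.49  0.371 0.04 ]
B con [ 0.4   -0.154  0.016]
B [ 0.467 -0.152  0.04 ]
C con [ 0.428 -0.259  0.016]
C [ 0.49  -0.278  0.04 ]
ball [ 0.598 -0.27   0.09 ]
```

Request:
{"fn": "move_arm", "kwargs": {"series": [8.5,-5.1,-3,-0.4,0,0,-4.9,8.5,-5.1,-3,-0.4,0,0,-4.9,8.5,-5.1,-3,-0.4,0,0,-4.9,8.5,-5.1,-3,-0.4,0,0,-4.9,8.5,-5.1,-3,-0.4,0,0,-4.9]}}

```text
time: 0.72
tool_pos: [0.4878, 0.4042, 0.259]
tcp_rot: [0.004, -3.141, 0.0]
wrist_force: [0.9, 1.7, 0.1]
width: 0.993
grip_force: 0.0
```

```bash
python3 - <<'E'
from h import *
st(); print(calibration("wrist")); snap("wrist","w1.png")
st()
E
```

```text
t 0.72 p [0.4878 0.4042 0.259 ] xaxis yaw -179.84 z [-0.001 -0.    -1.   ] F [0.9 1.7 0.1] w 84.4 g 0.0 q [ 0.65  0.18  1.67  0.    1.29 -0.92]
{'camera_matrix': array([[336.21823631,   0.        , 312.6524491 ],
       [  0.        , 336.21823631, 243.76236132],
       [  0.        ,   0.        ,   1.        ]]), 'k1': 0.0007710935757606047, 'rvec': array([-2.06711508, -2.07319802, -0.29354145]), 'tvec': array([-0.40190851, -0.51127385,  0.26229031])}
t 0.78 p [0.4942 0.3997 0.2596] xaxis yaw -179.91 z [ 0.005 -0.004 -1.   ] F [ 4.4 -2.3  1.2] w 84.6 g 0.0 q [ 0.64  0.18  1.67 -0.01  1.29 -0.93]
```

View pics/w1.png

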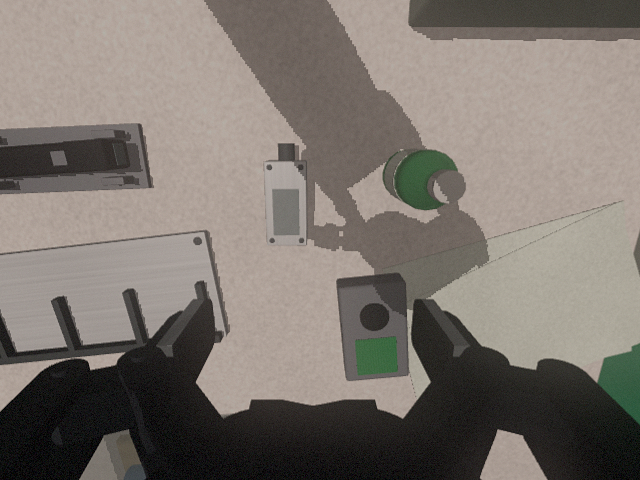

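The picture shows module A with top corners at about (265,162), (305,160), (307,244) and (267,244), and its connector up at (286,152), towards the robot. The scanner's head is at its +y end (120,153). The plate's front-left hole is at (198,241) and the blank space around A is free except for the bottle and the meter.

```bash
cat >> h.py <<'E'
def plan(target,rot,n=None,frm=None):
    "rows (tool-axes shift cm, turn deg) going straight from pose to target"
    s=read_state(); p,q=(s["tool_pos"],R.from_rotvec(s["tcp_rot"])) if frm is None else frm
    D=np.array(target)-p; w=(q.inv()*rot).as_rotvec()
    n=n or max(1,int(np.ceil(max(np.linalg.norm(D)/.06,np.degrees(np.linalg.norm(w))/10.3))))
    for i in range(n):
        qi=q*R.from_rotvec(w*i/n); print(i,(qi.inv().apply(D/n)*100).round(2),np.degrees(w/n).round(2))
    return (np.array(target),rot)
E
python3 - <<'E'
from h import *
s=st(); c=calibration("wrist")
im=snap("wrist","w2.png")
c0=dict(camera_matrix=c["camera_matrix"],k1=c["k1"],rvec=np.array([-2.06711508,-2.07319802,-0.29354145]),tvec=np.array([-0.40190851,-0.51127385,0.26229031]))
for n,uv,z in [("A1",(265,162),.04),("A2",(305,160),.04),("A3",(307,244),.04),("A4",(267,244),.04),("conn tip",(286,144),.025),("hole",(198,241),.012),("plate FL",(211,231),.012),("rest end",(141,124),.008),("rest end2",(151,187),.008)]: print(n,px2w("wrist",uv,z,c0).round(4))
print(R.from_rotvec(c["rvec"]).as_matrix().T@-c["tvec"]-s["tool_pos"])
E
```

```text
t 0.78 p [0.4942 0.3997 0.2596] xaxis yaw -179.91 z [ 0.005 -0.004 -1.   ] F [ 4.4 -2.3  1.2] w 84.6 g 0.0 q [ 0.64  0.18  1.67 -0.01  1.29 -0.93]
A1 [0.4325 0.3544 0.04  ]
A2 [0.4304 0.3953 0.04  ]
A3 [0.5198 0.3972 0.04  ]
A4 [0.5199 0.3534 0.04  ]
conn tip [0.4147 0.3751 0.025 ]
hole [0.5246 0.2681 0.012 ]
plate FL [0.5124 0.2844 0.012 ]
rest end [0.3942 0.2171 0.008 ]
rest end2 [0.462 0.219 0.008]
[-0.07169048 -0.00030884  0.13450819]
```

```bash
python3 - <<'E'
from h import *
f=plan((.476,.375,.10),down(np.pi),3)
plan((.476,.375,.022),down(np.pi),2,f)
E
```

```text
0 [ 0.52 -0.89  5.31] [-0.03  0.04 -0.09]
1 [ 0.52 -0.9   5.31] [-0.03  0.04 -0.09]
2 [ 0.52 -0.9   5.31] [-0.03  0.04 -0.09]
0 [ 0.  -0.   3.9] [0. 0. 0.]
1 [ 0.  -0.   3.9] [0. 0. 0.]
```

Request:
{"fn": "move_arm", "kwargs": {"series": [8.5,0.5,-0.9,5.3,0,0,0,8.5,0.5,-0.9,5.3,0,0,0,8.5,0.5,-0.9,5.3,0,0,0,8.5,0,0,2,0,0,0,8.5,0,0,0,0,0,0]}}

```text
time: 1.45
tool_pos: [0.471, 0.3788, 0.079]
tcp_rot: [-0.0, -3.139, 0.002]
wrist_force: [-0.0, 0.6, 0.3]
width: 0.996
grip_force: 0.0
```

```bash
python3 - <<'E'
from h import *
st()
plan((.476,.375,.022),down(np.pi),2)
E
```

```text
t 1.45 p [0.471  0.3788 0.079 ] xaxis yaw 180.0 z [-0.003 -0.002 -1.   ] F [-0.   0.6  0.3] w 84.7 g 0.0 q [ 0.64  0.28  1.9   0.    0.96 -0.93]
0 [-0.26 -0.18  2.85] [-0.05 -0.07 -0.  ]
1 [-0.25 -0.19  2.85] [-0.05 -0.07 -0.  ]
```

Request:
{"fn": "move_arm", "kwargs": {"series": [8.5,-0.3,-0.2,2.8,0,0,0,8.5,-0.2,-0.2,2.9,0,0,0,8.5,0,0,0,0,0,0,3,0,0,0,0,0,0,3,0,0,0,0,0,0], "grip_force": 40}}

```text
time: 2.08
tool_pos: [0.4786, 0.3763, 0.0257]
tcp_rot: [0.0, 3.138, 0.004]
wrist_force: [-0.2, 0.3, -0.2]
width: 0.601
grip_force: 0.0
```

Request:
{"fn": "move_arm", "kwargs": {"series": [3,0,0,0,0,0,0,3,0,0,0,0,0,0,3,0,0,-3,0,0,0,3,0,0,-4,0,0,0,3,0,0,0,0,0,0]}}

```text
time: 2.7
tool_pos: [0.4795, 0.3767, 0.097]
tcp_rot: [0.0, 3.135, 0.007]
wrist_force: [1.0, 1.2, -4.9]
width: 0.506
grip_force: 42.4
```

```bash
python3 - <<'E'
from h import *
s=st(); snap("wrist","w3.png"); st()
E
```

```text
t 2.7 p [0.4795 0.3767 0.097 ] xaxis yaw 179.99 z [ 0.006  0.005 -1.   ] F [ 1.   1.2 -4.9] w 43.0 g 42.4 q [ 0.63  0.26  1.88  0.    0.99 -0.95]
t 2.75 p [0.478  0.3755 0.0946] xaxis yaw 179.99 z [ 0.003  0.002 -1.   ] F [ 0.  -0.3 -4.4] w 42.7 g 42.4 q [ 0.62  0.26  1.89  0.    0.99 -0.95]
```

View pics/w3.png

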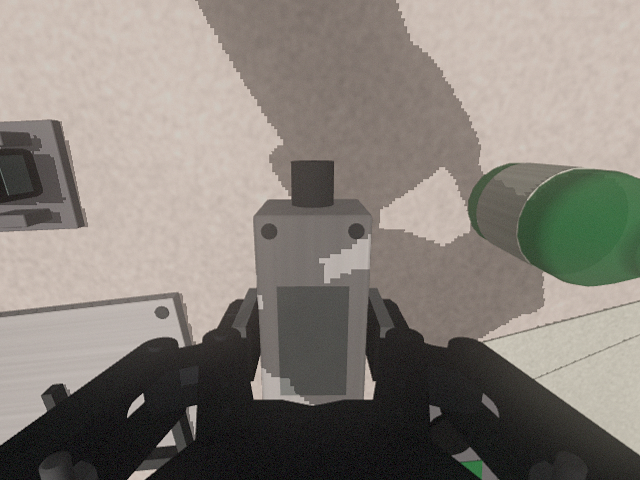

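Module A is held: connector at (312,183), box (255–372, 200–400), both pads on its sides. I'll carry it up over the plate and look at the fences from there.

```bash
python3 - <<'E'
from h import *
plan((.65,.16,.25),down(np.radians(186.6)),5)
E
```

```text
0 [-3.45 -4.3  -3.11] [ 0.02  0.03 -1.32]
1 [-3.35 -4.38 -3.11] [ 0.02  0.03 -1.32]
2 [-3.24 -4.46 -3.11] [ 0.02  0.03 -1.32]
3 [-3.14 -4.54 -3.11] [ 0.02  0.03 -1.32]
4 [-3.03 -4.61 -3.11] [ 0.02  0.03 -1.32]
```

Request:
{"fn": "move_arm", "kwargs": {"series": [3,0,0,-5,0,0,0,3,-3.4,-4.3,-2.5,0,0,-1.3,3,-3.4,-4.4,-2.5,0,0,-1.3,3,-3.3,-4.5,-2.5,0,0,-1.3,3,-3.2,-4.5,-2.5,0,0,-1.3]}}

```text
time: 3.38
tool_pos: [0.6155, 0.2006, 0.2407]
tcp_rot: [0.143, -3.134, 0.001]
wrist_force: [1.3, 1.2, -4.6]
width: 0.503
grip_force: 43.1
```

Request:
{"fn": "move_arm", "kwargs": {"series": [3,-3.1,-4.5,0,0,0,-1.4,3,0,0,0,0,0,0,3,0,0,0,0,0,0,3,0,0,0,0,0,0]}}

```text
time: 3.88
tool_pos: [0.6495, 0.1614, 0.2415]
tcp_rot: [0.182, -3.133, 0.0]
wrist_force: [-0.6, 0.5, -3.6]
width: 0.504
grip_force: 43.1
```

```bash
python3 - <<'E'
from h import *
st(); c=calibration("wrist"); snap("wrist","w4.png"); import pickle; pickle.dump(c,open("c4.pkl","wb"))
E
```

```text
t 3.88 p [0.6495 0.1614 0.2415] xaxis yaw -173.34 z [-0.003 -0.    -1.   ] F [-0.6  0.5 -3.6] w 42.8 g 43.1 q [ 0.21  0.25  1.61  0.    1.28 -1.48]
```

View pics/w4.png

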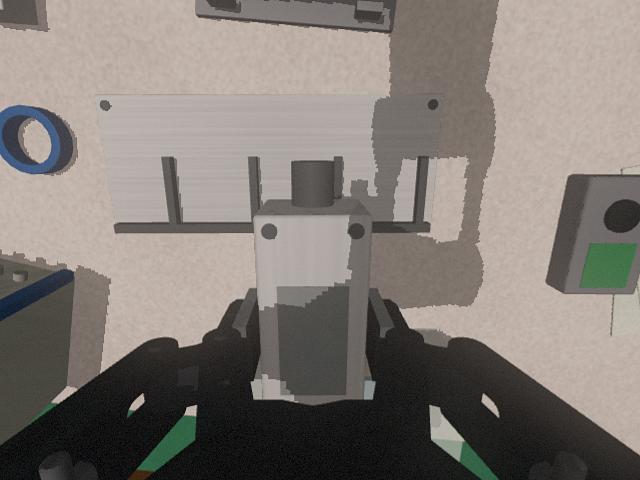

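The plate lies square in the picture: front edge v≈95 from u 97 to 444, and back fence inner edge v≈222. The stops are at u≈169, 254, 338 and 421.

```bash
python3 - <<'E'
from h import *
import pickle; c=pickle.load(open("c4.pkl","rb"))
from scipy.optimize import least_squares
# plate points (x,y,z) <-> pixel
P=[(-.07,.175,.012,443,95),(-.07,-.175,.012,97,95),(.06,.17,.024,428,221.5),(.06,-.17,.024,117,223),(-.01,.175,.024,428,157),(-.01,.167,.024,417,157),(-.01,-.097,.024,163,157),(-.01,-.089,.024,174,157),(-.01,-.001,.024,259,157),(-.01,-.009,.024,249,157),(-.057,.163,.012,433,104)]
A=np.array(P)
def W(q): 
    r=R.from_euler("z",q[2]).as_matrix(); return A[:,:3]@r.T+[q[0],q[1],0]
f=lambda q:(w2px("wrist",W(q),c)-A[:,3:]).ravel()
s=least_squares(f,[.6,.12,.115],loss="soft_l1"); print(s.x,np.degrees(s.x[2])); print(f(s.x).reshape(-1,2).round(1))
np.save("plate.npy",s.x)
r=R.from_euler("z",s.x[2]).as_matrix()
for i in range(4): print(i,(r@[.015,-.119+.088*i,0]+[s.x[0],s.x[1],.012]).round(4))
# held module: top front edge in image -> tool frame
S=read_state()
g=R.from_rotvec(S["tcp_rot"])
for uv in [(255,214),(371,213)]:
    for dz in [.015,.018]: 
        p=px2w("wrist",uv,S["tool_pos"][2]+dz,c); print(uv,dz,(g.inv().apply(p-S["tool_pos"])*1000).round(1))
E
```

```text
[0.60449507 0.10335757 0.1178324 ] 6.751299351585882
[[ -7.1  -0.8]
 [-11.   -0.3]
 [ -4.9   2.4]
 [-10.9   1.4]
 [  6.2  -0.5]
 [  9.3  -0.5]
 [  3.2  -0.1]
 [  0.1  -0.1]
 [  1.8  -0.2]
 [  3.9  -0.2]
 [-10.3   4.2]]
0 [ 0.6334 -0.0131  0.012 ]
1 [0.623  0.0743 0.012 ]
2 [0.6127 0.1617 0.012 ]
3 [0.6023 0.2491 0.012 ]
(255, 214) 0.015 [ 47.8 -21.6 -14.9]
(255, 214) 0.018 [ 48.3 -21.1 -17.9]
(371, 213) 0.015 [ 48.1  20.2 -14.9]
(371, 213) 0.018 [ 48.7  19.7 -17.9]
```

```bash
python3 - <<'E'
from h import *
import pickle; c=pickle.load(open("c4.pkl","rb"))
from scipy.optimize import least_squares
# stops: (x, index, side 0 inner/1 outer)
E_=[(-.07,.175,.012,443,95),(-.07,-.175,.012,97,95)]
F=[(.06,.12,.024,400,221.5),(.06,-.12,.024,150,222.5)]
S=[(-.01,3,0,417,157),(-.01,3,1,428,157),(-.01,2,1,343,157),(-.01,1,0,249,157),(-.01,1,1,259,157),(-.01,0,0,163,157),(-.01,0,1,174,157)]
def f(q):
    r=R.from_euler("z",q[2]).as_matrix()
    pts=[e[:3] for e in E_+F]+[(a,q[3]+.088*i+.022+.008*k,.024) for a,i,k,_,_ in S]
    uv=w2px("wrist",np.array(pts)@r.T+[q[0],q[1],0],c)
    ob=np.array([e[3:] for e in E_+F]+[e[3:] for e in S],float); d=uv-ob; d[2:4,0]=0; return d.ravel()
s=least_squares(f,[.6,.12,.115,-.13],loss="soft_l1"); print(s.x.round(4),np.degrees(s.x[2])); print(f(s.x).reshape(-1,2).round(1))
np.save("plate.npy",s.x)
r=R.from_euler("z",s.x[2]).as_matrix()
for i in range(4): print(i,(r@[.015,s.x[3]+.088*i,0]+[s.x[0],s.x[1],.012]).round(4))
E
```

```text
[ 0.6036  0.1123  0.1163 -0.1319] 6.6653982468250375
[[ 1.9 -0.3]
 [-1.9 -0.3]
 [ 0.   2.8]
 [ 0.   1.8]
 [ 5.4 -0.1]
 [ 2.2 -0.1]
 [ 0.6 -0. ]
 [ 0.  -0. ]
 [-2.1 -0. ]
 [-0.6 -0. ]
 [-3.8 -0. ]]
0 [ 0.6339 -0.017   0.012 ]
1 [0.6236 0.0704 0.012 ]
2 [0.6134 0.1578 0.012 ]
3 [0.6032 0.2452 0.012 ]
```

```bash
cat >> h.py <<'E'
def home(i):
    q=np.load("plate.npy"); r=R.from_euler("z",q[2]).as_matrix()
    return lambda x,y,z:(r@[.015+x,q[3]+.088*i+y,0]+[q[0],q[1],0])+[0,0,z]   # offsets in plate axes, world z
PR=down(np.pi+float(np.load("plate.npy")[2])) if __import__("os").path.exists("plate.npy") else None
E
python3 - <<'E'
from h import *
st(); h=home(3)
f=plan(h(-.007,-.008,.10),PR,4)
plan(h(-.007,-.008,.042),PR,2,f)
E
```

```text
t 3.92 p [0.6497 0.1616 0.242 ] xaxis yaw -173.32 z [-0.002 -0.    -1.   ] F [ 0.7  0.5 -3.6] w 43.1 g 43.1 q [ 0.21  0.25  1.61  0.    1.28 -1.48]
0 [1.08 2.01 3.55] [ 0.   -0.03  0.  ]
1 [1.08 2.01 3.55] [ 0.   -0.03  0.  ]
2 [1.08 2.01 3.55] [ 0.   -0.03  0.  ]
3 [1.08 2.01 3.55] [ 0.   -0.03  0.  ]
0 [ 0.  -0.   2.9] [0. 0. 0.]
1 [ 0.  -0.   2.9] [0. 0. 0.]
```

Request:
{"fn": "move_arm", "kwargs": {"series": [3,1.1,2,3.5,0,0,0,3,1.1,2,3.5,0,0,0,3,1.1,2,3.5,0,0,0,3,1,2,3.6,0,0,0,3,0,0,0,0,0,0]}}

```text
time: 4.55
tool_pos: [0.594, 0.236, 0.098]
tcp_rot: [0.186, -3.127, 0.003]
wrist_force: [0.0, 0.4, -3.4]
width: 0.51
grip_force: 43.3
```

Request:
{"fn": "move_arm", "kwargs": {"series": [3,0,0,2.5,0,0,0,3,0,0,2,0,0,0,3,0,0,0.6,0,0,0,3,0,0,0,0,0,0,3,0,0,0,0,0,0]}}

```text
time: 5.18
tool_pos: [0.6, 0.2351, 0.0524]
tcp_rot: [-0.18, 3.135, 0.001]
wrist_force: [-0.3, 0.4, -3.1]
width: 0.505
grip_force: 43.2
```

```bash
python3 - <<'E'
from h import *
st(); h=home(3)
plan(h(-.007,-.008,.042),PR,1)
c=calibration("wrist");import pickle;pickle.dump(c,open("c5.pkl","wb"));snap("wrist","w5.png")
E
```

```text
t 5.17 p [0.6    0.2351 0.0524] xaxis yaw -173.42 z [ 0.002  0.001 -1.   ] F [-0.3  0.4 -3.1] w 43.0 g 43.2 q [ 0.33  0.38  1.83 -0.    0.94 -1.35]
0 [0.27 0.16 1.04] [ 0.02  0.11 -0.09]
```

View pics/w5.png

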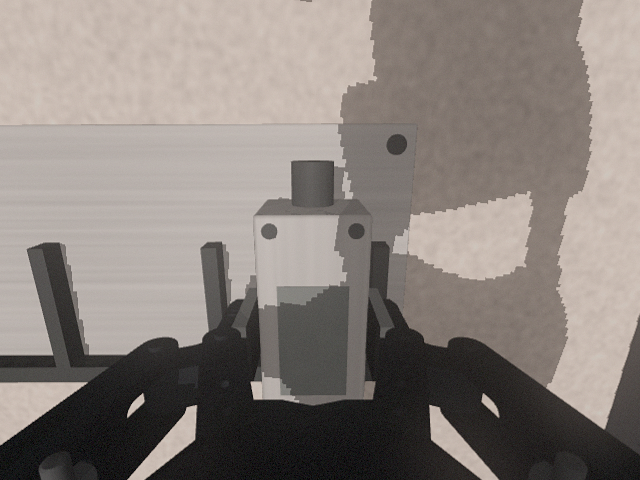

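The module hangs just above the plate, with stop 3 right of it at (380,245) and clear of the module's right edge (371). I'll lower it now.

Request:
{"fn": "move_arm", "kwargs": {"series": [3,0,0.2,1,0,0,0,3,0,0,0.3,0,0,0,3,0,0,0,0,0,0,3,0,0,0,0,0,0]}}

```text
time: 5.72
tool_pos: [0.5987, 0.2369, 0.0381]
tcp_rot: [0.181, -3.136, 0.0]
wrist_force: [1.0, 0.4, -3.4]
width: 0.504
grip_force: 43.3
```

Request:
{"fn": "move_arm", "kwargs": {"series": [3,0,0,0.2,0,0,0,3,0,0,0,0,0,0]}}

```text
time: 5.98
tool_pos: [0.599, 0.237, 0.0376]
tcp_rot: [-0.181, 3.136, 0.0]
wrist_force: [-3.8, -2.0, 5.7]
width: 0.508
grip_force: 44.3
```

Request:
{"fn": "move_arm", "kwargs": {"series": [3,0,0,0.2,0,0,0,3,0,0,0,0,0,0]}}

```text
time: 6.22
tool_pos: [0.599, 0.237, 0.0375]
tcp_rot: [0.181, -3.136, 0.0]
wrist_force: [-8.4, -2.9, 15.8]
width: 0.51
grip_force: 45.6
```

Request:
{"fn": "move_arm", "kwargs": {"series": [3,-0.3,0,-0.2,0,0,0,3,-0.3,0,0,0,0,0,3,-0.2,0,0,0,0,0,3,-0.2,0,0,0,0,0,3,0,0,0,0,0,0], "grip_force": 25}}

```text
time: 6.85
tool_pos: [0.6053, 0.2379, 0.0376]
tcp_rot: [0.18, -3.129, 0.001]
wrist_force: [-16.2, -2.1, 17.5]
width: 0.509
grip_force: 45.8
```

Request:
{"fn": "move_arm", "kwargs": {"series": [3,0,0.3,0,0,0,0,3,0,0.3,0,0,0,0,3,0,0.2,0,0,0,0,3,0,0.1,0,0,0,0,3,0,0,0,0,0,0]}}

```text
time: 7.48
tool_pos: [0.6049, 0.2402, 0.0378]
tcp_rot: [0.181, -3.128, 0.017]
wrist_force: [-13.6, -23.3, 21.2]
width: 0.507
grip_force: 46.3
```

Request:
{"fn": "move_arm", "kwargs": {"series": [3,-0.1,0,-0.2,0,0,0,3,0,0,0,0,0,0,6.5,0,0,0,0,0,0,6.5,0,0,0,0,0,0,6.5,0,0,0,0,0,0]}}

```text
time: 8.1
tool_pos: [0.6094, 0.2477, 0.0385]
tcp_rot: [-0.181, 3.135, 0.001]
wrist_force: [0.4, 0.5, -0.4]
width: 0.761
grip_force: 0.0
```

Request:
{"fn": "move_arm", "kwargs": {"series": [6.5,0,0,-5,0,0,0,6.5,0,0,-5,0,0,0,0,4,-2,-5,0,0,0,0,0,0,0,0,0,0,0,0,0,0,0,0,0]}}

```text
time: 8.72
tool_pos: [0.5739, 0.2247, 0.1849]
tcp_rot: [-0.181, 3.136, 0.001]
wrist_force: [0.1, 0.6, -0.8]
width: 0.125
grip_force: 0.0
```

```bash
python3 - <<'E'
from h import *
st()
c=calibration("wrist");import pickle;pickle.dump(c,open("c6.pkl","wb"));snap("wrist","w6.png",(160,120,560,420),2)
E
```

```text
t 8.72 p [0.5739 0.2247 0.1849] xaxis yaw -173.4 z [ 0.001  0.    -1.   ] F [ 0.1  0.6 -0.8] w 10.6 g 0.0 q [ 0.33  0.19  1.79  0.    1.15 -1.35]
```

View pics/w6.png

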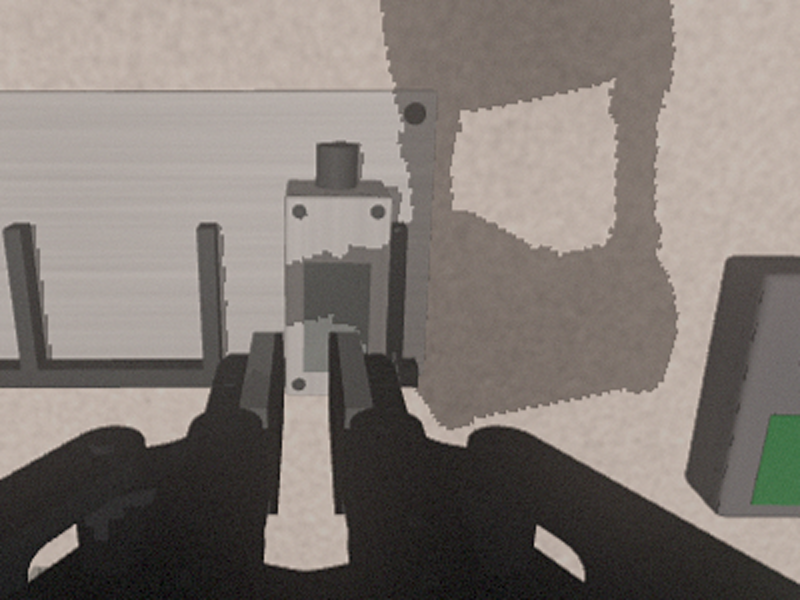

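Module A stands by stop 3, perhaps a few mm off. I'll nudge it home with shut fingers, first from its −y side and then from its connector end.

```bash
python3 - <<'E'
from h import *
import pickle
c=pickle.load(open("c6.pkl","rb")); q=np.load("plate.npy"); r=R.from_euler("z",q[2]).as_matrix()
Z=lambda u,v:(160+u/2,120+v/2)
for n,uv,z in [("top FR",(391,197),.052),("top BR?",(391,320),.052),("top FL",(286,196),.052),("BL",(287,394),.052),("stop out",(408,222),.024),("fence in",(100,362),.024),("fence inR",(200,361),.024),("plateFR",(437,92),.012)]:
    p=px2w("wrist",Z(*uv),z,c); print(n,p.round(4),"plate",((r.T@(p-[q[0],q[1],0]))*1000).round(1))
h=home(3)
f=plan(h(0,-.050,.12),PR)
f=plan(h(0,-.050,.040),PR,2,f)
E
```

```text
top FR [0.5556 0.2569 0.052 ] plate [-31.  149.2  52. ]
top BR? [0.6086 0.2649 0.052 ] plate [ 22.7 151.   52. ]
top FL [0.5601 0.2145 0.052 ] plate [-31.4 106.6  52. ]
BL [0.6488 0.2245 0.052 ] plate [ 57.9 106.2  52. ]
stop out [0.5716 0.2705 0.024 ] plate [-13.5 160.9  24. ]
fence in [0.6573 0.1341 0.024 ] plate [55.8 15.4 24. ]
fence inR [0.6513 0.1819 0.024 ] plate [55.4 63.6 24. ]
plateFR [0.5137 0.2762 0.012 ] plate [-70.3 173.2  12. ]
0 [-1.6  -1.64  3.18] [-0.   -0.04 -0.03]
1 [-1.6  -1.65  3.18] [-0.   -0.04 -0.03]
0 [ 0. -0.  4.] [0. 0. 0.]
1 [ 0. -0.  4.] [0. 0. 0.]
```

Request:
{"fn": "move_arm", "kwargs": {"series": [0,-1.6,-1.6,2,0,0,0,0,-1.6,-1.7,4.4,0,0,0,0,0,0,4,0,0,0,0,0,0,3.6,0,0,0,0,0,0,0,0,0,0]}}

```text
time: 9.4
tool_pos: [0.6049, 0.1941, 0.0385]
tcp_rot: [0.18, -3.125, 0.004]
wrist_force: [-0.3, -0.3, -0.1]
width: -0.002
grip_force: 0.0
```

```bash
python3 - <<'E'
from h import *
st(); h=home(3); plan(h(0,-.050,.040),PR,1)
E
```

```text
t 9.4 p [0.6049 0.1941 0.0385] xaxis yaw -173.4 z [-0.011 -0.003 -1.   ] F [-0.3 -0.3 -0.1] w -0.2 g 0.0 q [ 0.27  0.38  1.85  0.    0.92 -1.41]
0 [-0.42  0.09 -0.15] [-0.1  -0.67 -0.07]
```

Request:
{"fn": "move_arm", "kwargs": {"series": [0,-0.4,0.4,0,0,0,0,0,0,0.4,0,0,0,0,0,0,0.3,0,0,0,0,0,0,0.2,0,0,0,0,0,0,0,0,0,0,0]}}

```text
time: 10.02
tool_pos: [0.613, 0.2085, 0.0462]
tcp_rot: [-0.181, 3.134, -0.0]
wrist_force: [1.3, -3.4, 2.6]
width: -0.0
grip_force: 1.8
```

Request:
{"fn": "move_arm", "kwargs": {"series": [0,0,0.2,0,0,0,0,0,0,0.2,0,0,0,0,0,0,0.1,0,0,0,0,0,0,0,0,0,0,0]}}

```text
time: 10.52
tool_pos: [0.6124, 0.2103, 0.0458]
tcp_rot: [-0.182, 3.135, -0.008]
wrist_force: [2.8, -14.7, 8.0]
width: -0.002
grip_force: 7.4
```

Request:
{"fn": "move_arm", "kwargs": {"series": [0,0,0.2,0,0,0,0,0,0,0.2,0,0,0,0,0,0,0,0,0,0,0,0,0,-0.5,0,0,0,0,0,0,-0.8,0,0,0,0]}}

```text
time: 11.15
tool_pos: [0.6117, 0.2047, 0.0445]
tcp_rot: [0.179, -3.135, -0.002]
wrist_force: [0.1, -0.2, 0.2]
width: 0.003
grip_force: 0.0
```

```bash
python3 - <<'E'
from h import *
st(); h=home(3); f=plan(h(0,-.05,.1),PR,2); f=plan(h(-.072,-.003,.10),PR,2,f);plan(h(-.072,-.003,.05),PR,1,f)
E
```

```text
t 11.15 p [0.6117 0.2047 0.0445] xaxis yaw -173.47 z [-0.001  0.001 -1.   ] F [ 0.1 -0.2  0.2] w 0.2 g 0.0 q [ 0.28  0.39  1.83  0.    0.93 -1.4 ]
0 [ 0.19 -0.43 -2.78] [ 0.03 -0.04 -0.07]
1 [ 0.19 -0.43 -2.78] [ 0.03 -0.04 -0.07]
0 [3.6  2.35 0.  ] [0. 0. 0.]
1 [3.6  2.35 0.  ] [0. 0. 0.]
0 [ 0. -0.  5.] [0. 0. 0.]
```

Request:
{"fn": "move_arm", "kwargs": {"series": [0,0.2,-0.4,-2.8,0,0,0,0,0.2,-0.4,-2.8,0,0,0,0,3.6,2.3,0,0,0,0,0,3.6,2.4,0,0,0,0,0,0,0,3.5,0,0,0]}}

```text
time: 11.78
tool_pos: [0.5312, 0.2374, 0.0675]
tcp_rot: [-0.184, 3.133, 0.005]
wrist_force: [-0.1, -0.6, -0.8]
width: 0.001
grip_force: 0.0
```

Request:
{"fn": "move_arm", "kwargs": {"series": [0,0,0,1.5,0,0,0,0,0,0,0,0,0,0,0,0,0,0,0,0,0]}}

```text
time: 12.15
tool_pos: [0.5332, 0.2348, 0.0514]
tcp_rot: [-0.18, 3.136, 0.001]
wrist_force: [0.2, -0.3, 0.5]
width: 0.004
grip_force: 0.0
```

```bash
python3 - <<'E'
from h import *
st(); h=home(3); plan(h(-.072,-.003,.05),PR,1);plan(h(-.060,-.003,.05),PR,1)
E
```

```text
t 12.15 p [0.5332 0.2348 0.0514] xaxis yaw -173.44 z [ 0.001  0.    -1.   ] F [ 0.2 -0.3  0.5] w 0.3 g 0.0 q [ 0.37  0.28  1.97  0.    0.9  -1.31]
0 [ 0.13 -0.08  0.14] [ 0.02  0.03 -0.11]
0 [-1.07 -0.08  0.14] [ 0.02  0.03 -0.11]
```

Request:
{"fn": "move_arm", "kwargs": {"series": [0,-0.6,0,0.1,0,0,0,0,-0.6,0,0,0,0,0,0,-0.4,0,0,0,0,0,0,-0.3,0,0,0,0,0,0,0,0,0,0,0,0]}}

```text
time: 12.78
tool_pos: [0.5472, 0.2362, 0.0495]
tcp_rot: [0.179, -3.127, 0.002]
wrist_force: [-12.4, -1.4, 9.4]
width: -0.006
grip_force: 6.1
```

Request:
{"fn": "move_arm", "kwargs": {"series": [0,-0.2,0,0,0,0,0,0,-0.2,0,0,0,0,0,0,0,0,0,0,0,0]}}

```text
time: 13.15
tool_pos: [0.5474, 0.2362, 0.0493]
tcp_rot: [0.178, -3.119, 0.004]
wrist_force: [-22.1, -2.3, 18.4]
width: -0.001
grip_force: 11.3
```

```bash
python3 - <<'E'
from h import *
st(); h=home(3); q=np.load("plate.npy"); r=R.from_euler("z",q[2]).as_matrix(); p=read_state()["tool_pos"]
print((r.T@(p-h(0,0,0))*1000).round(1))
a=(np.array([.537,.235,.12]),PR)
f=plan((.52,-.21,.27),down(np.pi),8,a)
E
```

```text
t 13.15 p [0.5474 0.2362 0.0493] xaxis yaw -173.45 z [-0.017 -0.004 -1.   ] F [-22.1  -2.3  18.4] w -0.1 g 11.3 q [ 0.36  0.31  1.92  0.    0.92 -1.32]
[-56.5  -2.5  49.3]
0 [ 0.86 -5.5  -1.88] [ 0.   -0.    0.83]
1 [ 0.78 -5.51 -1.88] [ 0.   -0.    0.83]
2 [ 0.7  -5.52 -1.88] [ 0.   -0.    0.83]
3 [ 0.62 -5.53 -1.88] [ 0.   -0.    0.83]
4 [ 0.54 -5.54 -1.88] [ 0.   -0.    0.83]
5 [ 0.45 -5.55 -1.88] [ 0.   -0.    0.83]
6 [ 0.37 -5.55 -1.88] [ 0.   -0.    0.83]
7 [ 0.29 -5.56 -1.88] [ 0.   -0.    0.83]
```

Request:
{"fn": "move_arm", "kwargs": {"series": [0,1,0,0,0,0,0,0,0,0,-3.5,0,0,0,0,0,0,-3.5,0,0,0,8.5,0.8,-5.5,-1.9,0,0,0.8,8.5,0.8,-5.5,-1.9,0,0,0.8]}}

```text
time: 13.78
tool_pos: [0.5422, 0.1244, 0.1594]
tcp_rot: [-0.139, 3.136, 0.0]
wrist_force: [1.2, -1.3, -0.2]
width: 0.419
grip_force: 0.0
```

Request:
{"fn": "move_arm", "kwargs": {"series": [8.5,0.7,-5.5,-1.9,0,0,0.8,8.5,0.6,-5.5,-1.9,0,0,0.8,8.5,0.5,-5.5,-1.9,0,0,0.8,8.5,0.5,-5.6,-1.9,0,0,0.9,8.5,0.4,-5.6,-1.9,0,0,0.9]}}

```text
time: 14.4
tool_pos: [0.5307, -0.1552, 0.2541]
tcp_rot: [-0.02, 3.14, -0.001]
wrist_force: [0.2, -0.4, -0.2]
width: 0.993
grip_force: 0.0
```

Request:
{"fn": "move_arm", "kwargs": {"series": [8.5,0.3,-5.6,-1.8,0,0,0.8,8.5,0,0,0,0,0,0,8.5,0,0,0,0,0,0,8.5,0,0,0,0,0,0]}}

```text
time: 14.9
tool_pos: [0.5281, -0.2078, 0.2701]
tcp_rot: [0.002, -3.141, -0.001]
wrist_force: [-0.6, 0.0, -1.2]
width: 0.994
grip_force: 0.0
```

```bash
python3 - <<'E'
from h import *
st()
c=calibration("wrist");import pickle;pickle.dump(c,open("c7.pkl","wb"));snap("wrist","w7.png")
E
```

```text
t 14.9 p [ 0.5281 -0.2078  0.2701] xaxis yaw -179.93 z [-0.001  0.001 -1.   ] F [-0.6  0.  -1.2] w 84.5 g 0.0 q [-0.42  0.04  1.8   0.    1.3  -1.99]
```

View pics/w7.png

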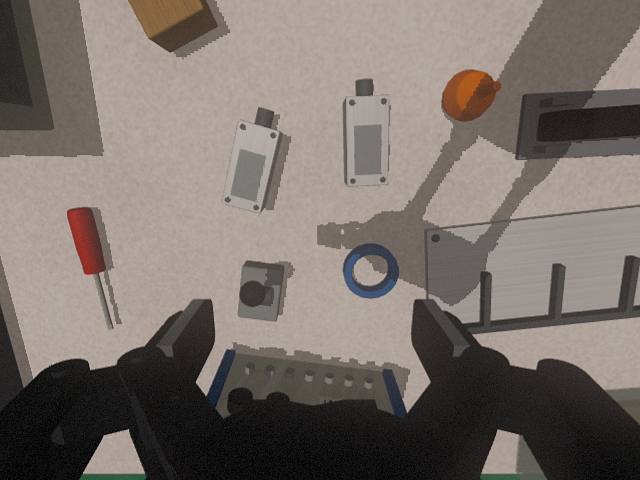

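B's top corners are at (346,97), (388,95), (389,184) and (348,186). C's are at (239,121), (281,132), (262,211) and (223,199). The blower is at (469,95), the tape at (371,270), and the switch ball at (252,293).

```bash
python3 - <<'E'
from h import *
import pickle; c=pickle.load(open("c7.pkl","rb"))
def mod(P,n):
    w=np.array([px2w("wrist",p,.04,c) for p in P]); ctr=w.mean(0); ax=(w[3]+w[2]-w[0]-w[1])/2; lat=w[1]-w[0]
    print(n,ctr.round(4),"len",np.linalg.norm(ax).round(4),"wid",np.linalg.norm(lat).round(4),"yaw",np.degrees(np.arctan2(ax[1],ax[0])).round(2)); return ctr,np.arctan2(ax[1],ax[0])
B=mod([(346,97),(388,95),(389,184),(348,186)],"B"); C=mod([(239,121),(281,132),(262,211),(223,199)],"C")
print(px2w("wrist",(469,95),.05,c))
f=plan((B[0][0],B[0][1],.09),down(np.pi+B[1]),4)
E
```

```text
B [ 0.4528 -0.1512  0.04  ] len 0.0886 wid 0.0421 yaw 3.69
C [ 0.4782 -0.2737  0.04  ] len 0.0843 wid 0.044 yaw -15.52
[ 0.40887153 -0.0562112   0.05      ]
0 [1.88 1.41 4.51] [ 0.01 -0.02 -0.9 ]
1 [1.86 1.44 4.5 ] [ 0.01 -0.02 -0.9 ]
2 [1.84 1.47 4.5 ] [ 0.01 -0.02 -0.9 ]
3 [1.81 1.5  4.5 ] [ 0.01 -0.02 -0.9 ]
```

Request:
{"fn": "move_arm", "kwargs": {"series": [8.5,1.9,1.4,4.5,0,0,-0.9,8.5,1.9,1.4,4.5,0,0,-0.9,8.5,1.8,1.5,4.5,0,0,-0.9,8.5,1.8,1.5,4.5,0,0,-0.9,8.5,0,0,0,0,0,0]}}

```text
time: 15.58
tool_pos: [0.4477, -0.1494, 0.0865]
tcp_rot: [0.102, -3.13, -0.007]
wrist_force: [-0.7, -0.3, 0.2]
width: 0.994
grip_force: 0.0
```

```bash
python3 - <<'E'
from h import *
st(); plan((.4545,-.1512,.023),down(np.pi+np.radians(3)),3)
E
```

```text
t 15.57 p [ 0.4477 -0.1494  0.0865] xaxis yaw -176.27 z [-0.01   0.004 -1.   ] F [-0.7 -0.3  0.2] w 84.5 g 0.0 q [-0.37  0.04  2.17  0.    0.95 -2.01]
0 [-0.24 -0.08  2.11] [ 0.09 -0.19  0.24]
1 [-0.24 -0.08  2.12] [ 0.09 -0.19  0.24]
2 [-0.23 -0.08  2.12] [ 0.09 -0.19  0.24]
```

Request:
{"fn": "move_arm", "kwargs": {"series": [8.5,-0.1,0,2.1,0,0,0,8.5,-0.1,0,2.1,0,0,0,8.5,-0.1,0,2.1,0,0,0,8.5,0,0,0,0,0,0,3,0,0,0,0,0,0], "grip_force": 40}}

```text
time: 16.2
tool_pos: [0.4581, -0.1533, 0.0298]
tcp_rot: [-0.099, 3.137, -0.002]
wrist_force: [0.3, 0.4, -0.5]
width: 0.816
grip_force: 0.0
```

Request:
{"fn": "move_arm", "kwargs": {"series": [3,0,0,0,0,0,0,3,0,0,0,0,0,0,3,0,0,0,0,0,0,3,0,0,-3,0,0,0,3,0,0,-4,0,0,0]}}

```text
time: 16.82
tool_pos: [0.4542, -0.152, 0.0973]
tcp_rot: [0.098, -3.136, -0.002]
wrist_force: [-0.4, 0.3, -2.0]
width: 0.501
grip_force: 41.7
```

```bash
python3 - <<'E'
from h import *
s=st(); h=home(2)
c=calibration("wrist"); snap("wrist","w8.png")
plan((.453,-.150,.21),R.from_rotvec(s["tcp_rot"]),2)
f=plan(h(-.010,-.010,.21),PR,None,(np.array([.453,-.150,.21]),R.from_rotvec(s["tcp_rot"])))
plan(h(-.007,-.008,.055),PR,3,f)
E
```

```text
t 16.82 p [ 0.4542 -0.152   0.0973] xaxis yaw -176.41 z [-0.004  0.001 -1.   ] F [-0.4  0.3 -2. ] w 42.6 g 41.7 q [-0.37  0.03  2.15 -0.    0.96 -2.01]
0 [ 0.23  0.19 -5.32] [-0.13  0.27  0.  ]
1 [ 0.26  0.2  -5.32] [-0.13  0.27  0.  ]
0 [-2.83  4.78 -0.  ] [ 0.02 -0.03 -0.51]
1 [-2.87  4.75 -0.  ] [ 0.02 -0.03 -0.51]
2 [-2.92  4.73 -0.  ] [ 0.02 -0.03 -0.51]
3 [-2.96  4.7  -0.  ] [ 0.02 -0.03 -0.51]
4 [-3.    4.67 -0.  ] [ 0.02 -0.03 -0.51]
5 [-3.04  4.65 -0.  ] [ 0.02 -0.03 -0.51]
0 [-0.1   0.07  5.17] [0. 0. 0.]
1 [-0.1   0.07  5.17] [0. 0. 0.]
2 [-0.1   0.07  5.17] [0. 0. 0.]
```

```bash
python3 - <<'E'
from h import *
s=st(); h=home(1)
f=plan(h(-.010,-.010,.19),PR,None,(np.array([.453,-.151,.19]),R.from_rotvec(s["tcp_rot"])))
plan(h(-.007,-.008,.048),PR,3,f)
E
```

```text
t 16.88 p [ 0.4585 -0.1537  0.1036] xaxis yaw -176.41 z [ 0.006 -0.002 -1.   ] F [ 1.9 -1.   2.1] w 43.0 g 41.9 q [-0.37  0.03  2.14 -0.    0.97 -2.01]
0 [-3.49  4.    0.01] [-0.03  0.07 -0.61]
1 [-3.54  3.96  0.01] [-0.03  0.07 -0.61]
2 [-3.58  3.92  0.01] [-0.03  0.07 -0.61]
3 [-3.62  3.88  0.  ] [-0.03  0.07 -0.61]
4 [-3.66  3.84  0.  ] [-0.03  0.07 -0.61]
0 [-0.1   0.07  4.73] [0. 0. 0.]
1 [-0.1   0.07  4.73] [0. 0. 0.]
2 [-0.1   0.07  4.73] [0. 0. 0.]
```

Request:
{"fn": "move_arm", "kwargs": {"series": [3,0,0,-4,0,0,0,3,0,0,-4.6,0,0,0,3,-3.5,4,0,0,0,-0.6,3,-3.5,4,0,0,0,-0.6,3,-3.6,3.9,0,0,0,-0.6]}}

```text
time: 17.5
tool_pos: [0.5535, -0.0252, 0.1839]
tcp_rot: [-0.147, 3.138, -0.001]
wrist_force: [0.2, -0.6, -2.6]
width: 0.509
grip_force: 41.8
```

Request:
{"fn": "move_arm", "kwargs": {"series": [3,-3.6,3.9,0,0,0,-0.6,3,-3.6,3.8,0,0,0,-0.6,3,0,0,0,0,0,0,3,0,0,4.5,0,0,0,3,0,0,0,0,0,0]}}

```text
time: 18.12
tool_pos: [0.6123, 0.0567, 0.1341]
tcp_rot: [0.18, -3.126, 0.001]
wrist_force: [0.6, -0.5, -2.2]
width: 0.504
grip_force: 41.8
```

```bash
python3 - <<'E'
from h import *
s=st(); h=home(1); plan(h(-.007,-.008,.050),PR,3); c=calibration("wrist"); im=snap("wrist","w9.png")
g=R.from_rotvec(s["tcp_rot"])
E
```

```text
t 18.12 p [0.6123 0.0567 0.1341] xaxis yaw -173.42 z [-0.011 -0.001 -1.   ] F [ 0.6 -0.5 -2.2] w 42.8 g 41.8 q [ 0.05  0.24  1.83 -0.    1.08 -1.63]
0 [-0.23  0.14  2.8 ] [ 0.   -0.2  -0.03]
1 [-0.22  0.14  2.8 ] [ 0.   -0.2  -0.03]
2 [-0.21  0.14  2.8 ] [ 0.   -0.2  -0.03]
```

Request:
{"fn": "move_arm", "kwargs": {"series": [3,-0.1,0.1,2.8,0,0,0,3,-0.1,0.1,2.8,0,0,0,3,-0.1,0.1,2.8,0,0,0,3,0,0,0,0,0,0,3,0,0,0,0,0,0]}}

```text
time: 18.8
tool_pos: [0.621, 0.0605, 0.057]
tcp_rot: [-0.18, 3.134, -0.0]
wrist_force: [0.5, -0.7, -1.9]
width: 0.507
grip_force: 41.8
```

```bash
python3 - <<'E'
from h import *
s=st(); h=home(1); plan(h(-.006,-.006,.040),PR,1)
E
```

```text
t 18.8 p [0.621  0.0605 0.057 ] xaxis yaw -173.44 z [ 0.003  0.    -1.   ] F [ 0.5 -0.7 -1.9] w 43.1 g 41.8 q [ 0.06  0.34  1.87 -0.    0.93 -1.63]
0 [0.23 0.35 1.7 ] [-0.01  0.16 -0.1 ]
```

Request:
{"fn": "move_arm", "kwargs": {"series": [3,0.2,0.2,1,0,0,0,3,0,0,0.4,0,0,0,3,0,0,0.2,0,0,0,3,0,0,0.1,0,0,0,3,0,0,0,0,0,0]}}

```text
time: 19.42
tool_pos: [0.6174, 0.0628, 0.0415]
tcp_rot: [0.181, -3.136, 0.0]
wrist_force: [-9.8, -0.4, 18.8]
width: 0.501
grip_force: 44.3
```

Request:
{"fn": "move_arm", "kwargs": {"series": [3,0,0,0.2,0,0,0,3,0,0,0,0,0,0]}}

```text
time: 19.68
tool_pos: [0.6175, 0.0627, 0.0414]
tcp_rot: [0.181, -3.136, 0.0]
wrist_force: [-14.0, -1.0, 29.5]
width: 0.505
grip_force: 45.6
```

Request:
{"fn": "move_arm", "kwargs": {"series": [3,0,0,0.1,0,0,0,3,0,0,0,0,0,0]}}

```text
time: 19.92
tool_pos: [0.6175, 0.0628, 0.0414]
tcp_rot: [0.181, -3.136, 0.0]
wrist_force: [-17.4, -1.5, 35.2]
width: 0.505
grip_force: 46.3
```

Request:
{"fn": "move_arm", "kwargs": {"series": [3,-0.3,0,-0.5,0,0,0,3,-0.3,0,0,0,0,0,3,-0.3,0,0,0,0,0,3,-0.2,0,0,0,0,0,3,0,0,0,0,0,0]}}

```text
time: 20.55
tool_pos: [0.6267, 0.0637, 0.0415]
tcp_rot: [0.181, -3.132, 0.0]
wrist_force: [-11.6, -0.3, 17.5]
width: 0.501
grip_force: 44.2
```

Request:
{"fn": "move_arm", "kwargs": {"series": [3,0,0.3,0,0,0,0,3,0,0.3,0,0,0,0,3,0,0.2,0,0,0,0,3,0,0,0,0,0,0,3,0,0,0,0,0,0]}}

```text
time: 21.18
tool_pos: [0.6278, 0.0686, 0.0415]
tcp_rot: [0.182, -3.136, 0.008]
wrist_force: [-4.7, -10.0, 13.8]
width: 0.505
grip_force: 43.7
```

```bash
python3 - <<'E'
from h import *
s=st(); h=home(1); plan(h(0.004,0,.0414),PR,1)
E
```

```text
t 21.18 p [0.6278 0.0686 0.0415] xaxis yaw -173.35 z [-0.    -0.005 -1.   ] F [ -4.7 -10.   13.8] w 42.9 g 43.7 q [ 0.07  0.37  1.86 -0.01  0.91 -1.61]
0 [-0.01  0.23  0.01] [-0.27 -0.06 -0.01]
```

Request:
{"fn": "move_arm", "kwargs": {"series": [3,-0.2,0.3,-0.2,0,0,0,3,0,0.3,0,0,0,0,3,0,0,0,0,0,0,6.5,0,0,0,0,0,0,6.5,0,0,0,0,0,0]}}

```text
time: 21.8
tool_pos: [0.6289, 0.0781, 0.0415]
tcp_rot: [0.18, -3.136, -0.001]
wrist_force: [-0.3, 0.8, 1.2]
width: 0.761
grip_force: 0.0
```

Request:
{"fn": "move_arm", "kwargs": {"series": [6.5,0,0,0,0,0,0,6.5,0,0,-4,0,0,0,6.5,0,0,-4,0,0,0,0,0,0,0,0,0,0,0,0,0,0,0,0,0]}}

```text
time: 22.42
tool_pos: [0.6283, 0.0785, 0.1214]
tcp_rot: [0.182, -3.136, -0.0]
wrist_force: [-0.7, 0.1, 0.4]
width: 0.341
grip_force: 0.0
```

```bash
python3 - <<'E'
from h import *
s=st(); h=home(1); f=plan(h(0,-.05,.115),PR,1);plan(h(0,-.05,.043),PR,2,f)
E
```

```text
t 22.43 p [0.6283 0.0785 0.1214] xaxis yaw -173.37 z [-0.  0. -1.] F [-0.7  0.1  0.4] w 29.0 g 0.0 q [ 0.08  0.28  1.81  0.    1.05 -1.6 ]
0 [ 0.56 -5.75  0.64] [ 0.01 -0.03 -0.04]
0 [ 0.  -0.   3.6] [0. 0. 0.]
1 [ 0.  -0.   3.6] [0. 0. 0.]
```

Request:
{"fn": "move_arm", "kwargs": {"series": [0,0.6,-5.7,0.6,0,0,0,0,0,0,0,0,0,0,0,0,0,3.6,0,0,0,0,0,0,3.5,0,0,0,0,0,0,0,0,0,0]}}

```text
time: 23.05
tool_pos: [0.6247, 0.0214, 0.0399]
tcp_rot: [0.18, -3.126, -0.002]
wrist_force: [-0.5, 0.2, 0.2]
width: 0.002
grip_force: 0.0
```

Request:
{"fn": "move_arm", "kwargs": {"series": [0,0,0.4,0,0,0,0,0,0,0.4,0,0,0,0,0,0,0.3,0,0,0,0,0,0,0.3,0,0,0,0,0,0,0,0,0,0,0]}}

```text
time: 23.68
tool_pos: [0.6284, 0.0344, 0.0458]
tcp_rot: [-0.181, 3.135, -0.001]
wrist_force: [0.5, -2.1, 2.1]
width: 0.001
grip_force: 1.0
```

Request:
{"fn": "move_arm", "kwargs": {"series": [0,0,0.2,0,0,0,0,0,0,0.2,0,0,0,0,0,0,0,0,0,0,0,0,0,0,0,0,0,0]}}

```text
time: 24.18
tool_pos: [0.6284, 0.0353, 0.0464]
tcp_rot: [-0.181, 3.135, -0.007]
wrist_force: [-0.6, -11.9, 7.2]
width: 0.0
grip_force: 6.0
```

```bash
python3 - <<'E'
from h import *
s=st(); h=home(1); plan(h(0,-.0365,.043),PR,1)
E
```

```text
t 24.18 p [0.6284 0.0353 0.0464] xaxis yaw -173.38 z [ 0.002 -0.005 -1.   ] F [ -0.6 -11.9   7.2] w 0.0 g 6.0 q [ 0.02  0.36  1.87 -0.01  0.92 -1.66]
0 [ 0.06 -0.1   0.34] [-0.27  0.09 -0.04]
```

Request:
{"fn": "move_arm", "kwargs": {"series": [0,0,0.2,0,0,0,0,0,0,0,0,0,0,0,0,0,-1.5,0,0,0,0,0,0,0,-3,0,0,0,0,0,0,-3,0,0,0]}}

```text
time: 24.8
tool_pos: [0.6277, 0.0257, 0.1042]
tcp_rot: [0.179, -3.134, -0.002]
wrist_force: [0.9, 1.1, -0.1]
width: -0.001
grip_force: 0.0
```

```bash
python3 - <<'E'
from h import *
s=st(); h=home(1); f=plan(h(-.072,-.003,.1),PR,2);plan(h(-.072,-.003,.05),PR,1,f)
E
```

```text
t 24.8 p [0.6277 0.0257 0.1042] xaxis yaw -173.46 z [-0.003  0.001 -1.   ] F [ 0.9  1.1 -0.1] w -0.0 g 0.0 q [ 0.    0.29  1.83  0.    1.02 -1.68]
0 [3.55 2.09 0.22] [ 0.04 -0.07 -0.06]
1 [3.54 2.09 0.22] [ 0.04 -0.07 -0.06]
0 [ 0. -0.  5.] [0. 0. 0.]
```

Request:
{"fn": "move_arm", "kwargs": {"series": [0,3.6,2.1,0,0,0,0,0,3.5,2.1,0,0,0,0,0,0,0,0,0,0,0,0,0,0,5.1,0,0,0,0,0,0,0,0,0,0]}}

```text
time: 25.42
tool_pos: [0.5498, 0.059, 0.05]
tcp_rot: [0.18, -3.128, -0.001]
wrist_force: [-0.2, -0.3, -0.9]
width: -0.002
grip_force: 0.0
```

```bash
python3 - <<'E'
from h import *
s=st(); h=home(1); plan(h(-.060,-.003,.05),PR,1)
E
```

```text
t 25.43 p [0.5498 0.059  0.05  ] xaxis yaw -173.43 z [-0.009 -0.    -1.   ] F [-0.2 -0.3 -0.9] w -0.1 g 0.0 q [ 0.06  0.23  2.02  0.    0.89 -1.62]
0 [-1.46 -0.02 -0.01] [ 0.05 -0.5  -0.09]
```

Request:
{"fn": "move_arm", "kwargs": {"series": [0,-0.6,0,0,0,0,0,0,-0.6,0,0,0,0,0,0,-0.5,0,0,0,0,0,0,-0.3,0,0,0,0,0,0,0,0,0,0,0,0]}}

```text
time: 26.05
tool_pos: [0.5684, 0.0609, 0.0544]
tcp_rot: [0.18, -3.125, 0.001]
wrist_force: [-16.6, -2.6, 13.4]
width: -0.002
grip_force: 8.4
```

Request:
{"fn": "move_arm", "kwargs": {"series": [0,-0.2,0,0,0,0,0,0,-0.2,0,0,0,0,0,0,0,0,0,0,0,0]}}

```text
time: 26.42
tool_pos: [0.5686, 0.061, 0.054]
tcp_rot: [0.18, -3.117, 0.002]
wrist_force: [-26.0, -4.0, 21.4]
width: -0.003
grip_force: 13.2
```

```bash
python3 - <<'E'
from h import *
s=st(); h=home(1); plan(h(-.056,-.003,.05),PR,1)
a=(np.array([.555,.06,.12]),PR)
f=plan((.478,-.274,.24),down(np.radians(180-15.5)),7,a)
E
```

```text
t 26.43 p [0.5686 0.061  0.054 ] xaxis yaw -173.39 z [-0.02  -0.002 -1.   ] F [-26.   -4.   21.4] w -0.3 g 13.2 q [ 0.06  0.27  1.97 -0.    0.92 -1.62]
0 [ 0.01 -0.    0.4 ] [ 0.01 -1.13 -0.05]
0 [ 1.65 -4.61 -1.71] [ 0.   -0.    3.17]
1 [ 1.39 -4.7  -1.71] [ 0.   -0.    3.17]
2 [ 1.13 -4.76 -1.71] [ 0.   -0.    3.17]
3 [ 0.86 -4.82 -1.71] [ 0.   -0.    3.17]
4 [ 0.6  -4.86 -1.71] [ 0.   -0.    3.17]
5 [ 0.33 -4.89 -1.71] [ 0.   -0.    3.17]
6 [ 0.06 -4.9  -1.71] [ 0.   -0.    3.17]
```

Request:
{"fn": "move_arm", "kwargs": {"series": [0,1.3,0,0,0,0,0,0,0,0,-3.5,0,0,0,0,0,0,-3.5,0,0,0,8.5,1.6,-4.6,-1.7,0,0,3.2,8.5,1.4,-4.7,-1.7,0,0,3.2]}}

```text
time: 27.05
tool_pos: [0.5441, -0.0355, 0.1605]
tcp_rot: [-0.005, 3.137, -0.001]
wrist_force: [0.9, -0.7, -0.9]
width: 0.416
grip_force: 0.0
```

Request:
{"fn": "move_arm", "kwargs": {"series": [8.5,1.1,-4.8,-1.7,0,0,3.2,8.5,0.9,-4.8,-1.7,0,0,3.2,8.5,0.6,-4.9,-1.7,0,0,3.1,8.5,0.3,-4.9,-1.7,0,0,3.1,8.5,0.1,-4.9,-1.7,0,0,3.1]}}

```text
time: 27.68
tool_pos: [0.487, -0.276, 0.2451]
tcp_rot: [0.426, 3.109, -0.002]
wrist_force: [0.8, -0.1, -0.2]
width: 0.995
grip_force: 0.0
```

Request:
{"fn": "move_arm", "kwargs": {"series": [8.5,0,0,0,0,0,0,8.5,0,0,0,0,0,0,8.5,0,0,0,0,0,0]}}

```text
time: 28.05
tool_pos: [0.4866, -0.2726, 0.2424]
tcp_rot: [-0.421, -3.113, -0.001]
wrist_force: [-0.0, 1.5, 0.1]
width: 0.996
grip_force: 0.0
```

```bash
python3 - <<'E'
from h import *
import pickle
st()
c=calibration("wrist");pickle.dump(c,open("c10.pkl","wb"));snap("wrist","w10.png")
plan((.480,-.274,.023),down(np.radians(180-15.5)),4)
E
```

```text
t 28.05 p [ 0.4866 -0.2726  0.2424] xaxis yaw 164.58 z [-0.     0.001 -1.   ] F [-0.   1.5  0.1] w 84.7 g 0.0 q [-0.56  0.04  1.85  0.    1.25 -1.86]
0 [ 0.15 -0.08  5.48] [ 0.01 -0.01  0.02]
1 [ 0.15 -0.08  5.48] [ 0.01 -0.01  0.02]
2 [ 0.15 -0.08  5.48] [ 0.01 -0.01  0.02]
3 [ 0.15 -0.08  5.48] [ 0.01 -0.01  0.02]
```

View pics/w10.png

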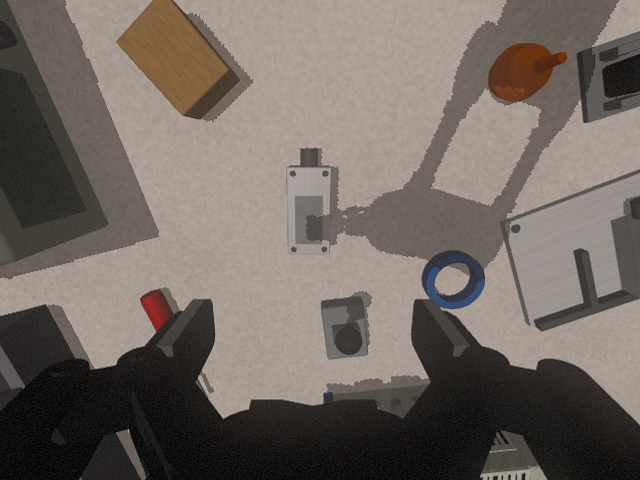

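C sits square in the picture with corners (288,167)–(329,254), so the tool yaw is right. I'll descend on it.

```bash
python3 - <<'E'
from h import *
import pickle; c=pickle.load(open("c10.pkl","rb"))
w=np.array([px2w("wrist",p,.04,c) for p in [(288,167),(329,167),(329,254),(288,254)]]); print(w.mean(0),np.linalg.norm(w[3]-w[0]),np.linalg.norm(w[1]-w[0]))
ax=w[3]+w[2]-w[0]-w[1]; y=np.arctan2(ax[1],ax[0]); print(np.degrees(y))
m=w.mean(0); plan((m[0]+.002,m[1],.022),down(np.pi+y),4)
E
```

```text
[ 0.4790648  -0.27557323  0.04      ] 0.08953925374937304 0.04016402720543157
-15.614713638468885
0 [ 0.11 -0.11  5.51] [ 0.01 -0.01  0.05]
1 [ 0.11 -0.11  5.51] [ 0.01 -0.01  0.05]
2 [ 0.11 -0.11  5.51] [ 0.01 -0.01  0.05]
3 [ 0.11 -0.11  5.51] [ 0.01 -0.01  0.05]
```

Request:
{"fn": "move_arm", "kwargs": {"series": [8.5,0.1,-0.1,5.5,0,0,0,8.5,0.1,-0.1,5.5,0,0,0,8.5,0.1,-0.1,5.5,0,0,0,8.5,0.1,-0.1,3.5,0,0,0,8.5,0,0,1.8,0,0,0]}}

```text
time: 28.72
tool_pos: [0.4801, -0.2745, 0.0221]
tcp_rot: [-0.421, -3.109, -0.003]
wrist_force: [-0.4, 0.2, -0.9]
width: 0.993
grip_force: 0.0
```

Request:
{"fn": "move_arm", "kwargs": {"series": [8.5,0,0,0,0,0,0,8.5,0,0,0,0,0,0,3,0,0,0,0,0,0,3,0,0,0,0,0,0,3,0,0,0,0,0,0], "grip_force": 40}}

```text
time: 29.35
tool_pos: [0.4824, -0.2771, 0.0262]
tcp_rot: [0.424, 3.111, -0.001]
wrist_force: [-0.4, 2.4, 3.9]
width: 0.506
grip_force: 42.9
```

Request:
{"fn": "move_arm", "kwargs": {"series": [3,0,0,0,0,0,0,3,0,0,-4,0,0,0,3,0,0,-6,0,0,0,3,0,0,-6,0,0,0,3,0,0,0,0,0,0]}}

```text
time: 29.98
tool_pos: [0.4851, -0.279, 0.1913]
tcp_rot: [0.423, 3.102, -0.008]
wrist_force: [-0.1, -0.2, -1.6]
width: 0.506
grip_force: 42.1
```

```bash
python3 - <<'E'
from h import *
s=st(); h=home(0)
f=plan(h(-.010,-.010,.19),PR)
plan(h(-.007,-.008,.055),PR,3,f)
E
```

```text
t 29.98 p [ 0.4851 -0.279   0.1913] xaxis yaw 164.49 z [ 0.01  -0.007 -1.   ] F [-0.1 -0.2 -1.6] w 43.0 g 42.1 q [-0.57  0.07  1.91 -0.    1.14 -1.87]
0 [-1.36  5.58  0.02] [-0.07  0.12 -4.44]
1 [-1.78  5.46  0.03] [-0.07  0.12 -4.44]
2 [-2.2   5.31  0.03] [-0.07  0.12 -4.44]
3 [-2.6   5.12  0.03] [-0.07  0.12 -4.44]
4 [-2.99  4.9   0.03] [-0.07  0.12 -4.44]
0 [-0.1   0.07  4.5 ] [0. 0. 0.]
1 [-0.1   0.07  4.5 ] [0. 0. 0.]
2 [-0.1   0.07  4.5 ] [0. 0. 0.]
```

Request:
{"fn": "move_arm", "kwargs": {"series": [3,-1.4,5.6,0,0,0,-4.4,3,-1.8,5.5,0,0,0,-4.4,3,-2.2,5.3,0,0,0,-4.4,3,-2.6,5.1,0,0,0,-4.5,3,-2.9,4.9,0,0,0,-4.5]}}

```text
time: 30.6
tool_pos: [0.6208, -0.0242, 0.1825]
tcp_rot: [0.187, -3.133, -0.0]
wrist_force: [0.3, -0.3, -1.7]
width: 0.506
grip_force: 42.0
```

Request:
{"fn": "move_arm", "kwargs": {"series": [3,0,0,2,0,0,0,3,0,0,4,0,0,0,3,0,0,4,0,0,0,3,0,0,0,0,0,0,3,0,0,0,0,0,0]}}

```text
time: 31.22
tool_pos: [0.6212, -0.0265, 0.0848]
tcp_rot: [0.182, -3.136, 0.0]
wrist_force: [1.3, 0.1, -1.6]
width: 0.512
grip_force: 42.1
```

```bash
python3 - <<'E'
from h import *
s=st(); h=home(0)
plan(h(-.007,-.007,.042),PR,2)
E
```

```text
t 31.23 p [ 0.6212 -0.0265  0.0848] xaxis yaw -173.36 z [-0.001 -0.    -1.   ] F [ 1.3  0.1 -1.6] w 43.5 g 42.1 q [-0.08  0.3   1.86 -0.    0.98 -1.77]
0 [-0.34  0.05  2.14] [-0.   -0.02 -0.01]
1 [-0.33  0.05  2.14] [-0.   -0.02 -0.01]
```

Request:
{"fn": "move_arm", "kwargs": {"series": [3,-0.3,0.1,2.1,0,0,0,3,-0.2,0,1.9,0,0,0,3,0,0,0.3,0,0,0,3,0,0,0.2,0,0,0,3,0,0,0,0,0,0]}}

```text
time: 31.85
tool_pos: [0.6266, -0.0243, 0.0401]
tcp_rot: [-0.183, 3.136, -0.0]
wrist_force: [-0.1, 0.2, -2.6]
width: 0.508
grip_force: 42.1
```

Request:
{"fn": "move_arm", "kwargs": {"series": [3,0,0,0.1,0,0,0,3,0,0,0,0,0,0]}}

```text
time: 32.1
tool_pos: [0.6266, -0.0243, 0.0393]
tcp_rot: [-0.183, 3.136, -0.0]
wrist_force: [-0.5, -0.2, -2.1]
width: 0.502
grip_force: 42.1
```

Request:
{"fn": "move_arm", "kwargs": {"series": [3,0,0,0.2,0,0,0,3,0,0,0,0,0,0,3,0,0,0,0,0,0]}}

```text
time: 32.48
tool_pos: [0.6268, -0.0243, 0.0382]
tcp_rot: [-0.183, 3.135, -0.0]
wrist_force: [-3.1, 0.4, 5.6]
width: 0.508
grip_force: 43.0
```

```bash
python3 - <<'E'
from h import *
s=st(); h=home(0)
plan(h(.004,0,.038),PR,1)
E
```

```text
t 32.48 p [ 0.6268 -0.0243  0.0382] xaxis yaw -173.31 z [ 0.001 -0.    -1.   ] F [-3.1  0.4  5.6] w 43.2 g 43.0 q [-0.08  0.37  1.87 -0.    0.9  -1.77]
0 [-1.19  0.64  0.02] [-0.01  0.05  0.03]
```

Request:
{"fn": "move_arm", "kwargs": {"series": [3,-0.4,0,0,0,0,0,3,-0.4,0,0,0,0,0,3,-0.4,0,0,0,0,0,3,-0.2,0,0,0,0,0,3,0,0,0,0,0,0]}}

```text
time: 33.1
tool_pos: [0.6378, -0.0231, 0.0382]
tcp_rot: [0.184, -3.131, 0.001]
wrist_force: [-12.1, -0.7, 13.2]
width: 0.505
grip_force: 44.0
```

Request:
{"fn": "move_arm", "kwargs": {"series": [3,0,0.4,0,0,0,0,3,0,0.4,0,0,0,0,3,0,0.3,0,0,0,0,3,0,0,0,0,0,0,3,0,0,0,0,0,0]}}

```text
time: 33.72
tool_pos: [0.6372, -0.0171, 0.0383]
tcp_rot: [0.185, -3.132, 0.011]
wrist_force: [-11.0, -16.7, 11.5]
width: 0.504
grip_force: 43.8
```

```bash
python3 - <<'E'
from h import *
s=st(); h=home(0)
plan(h(.004,0,.038),PR,1)
E
```

```text
t 33.73 p [ 0.6372 -0.0171  0.0383] xaxis yaw -173.24 z [-0.004 -0.008 -1.   ] F [-11.  -16.7  11.5] w 42.8 g 43.8 q [-0.06  0.38  1.85 -0.01  0.91 -1.74]
0 [-0.07  0.05  0.03] [-0.4  -0.26  0.1 ]
```

Home to within about 0.5 mm. Next I'll release it and nudge from the side and the end.

Request:
{"fn": "move_arm", "kwargs": {"series": [3,0,-0.2,-0.1,0,0,0,6.5,0,0,0,0,0,0,6.5,0,0,0,0,0,0,6.5,0,0,0,0,0,0,6.5,0,0,-3,0,0,0]}}

```text
time: 34.35
tool_pos: [0.6366, -0.013, 0.065]
tcp_rot: [0.184, -3.13, -0.001]
wrist_force: [0.9, 0.0, -0.2]
width: 0.761
grip_force: 0.0
```

Request:
{"fn": "move_arm", "kwargs": {"series": [6.5,0,0,-5,0,0,0,0,0,0,0,0,0,0,0,0,0,0,0,0,0,0,0,0,0,0,0,0]}}

```text
time: 34.85
tool_pos: [0.6378, -0.0134, 0.116]
tcp_rot: [0.184, -3.133, -0.001]
wrist_force: [-0.5, -0.1, -0.3]
width: 0.124
grip_force: 0.0
```

```bash
python3 - <<'E'
from h import *
s=st(); h=home(0); f=plan(h(0,-.05,.115),PR,1);plan(h(0,-.05,.043),PR,2,f)
E
```

```text
t 34.85 p [ 0.6378 -0.0134  0.116 ] xaxis yaw -173.29 z [-0.003  0.    -1.   ] F [-0.5 -0.1 -0.3] w 10.5 g 0.0 q [-0.06  0.3   1.8   0.    1.05 -1.75]
0 [ 0.44 -5.31  0.1 ] [ 0.03 -0.18  0.04]
0 [ 0.  -0.   3.6] [0. 0. 0.]
1 [ 0.  -0.   3.6] [0. 0. 0.]
```

Request:
{"fn": "move_arm", "kwargs": {"series": [0,0.4,-5.4,0,0,0,0,0,0,0,0,0,0,0,0,0,0,3.6,0,0,0,0,0,0,3.5,0,0,0,0,0,0,0,0,0,0]}}

```text
time: 35.48
tool_pos: [0.6372, -0.0666, 0.042]
tcp_rot: [0.183, -3.127, -0.004]
wrist_force: [-0.6, 0.2, -0.2]
width: -0.0
grip_force: 0.0
```

Request:
{"fn": "move_arm", "kwargs": {"series": [0,0,0.4,0,0,0,0,0,0,0.4,0,0,0,0,0,0,0.3,0,0,0,0,0,0,0.3,0,0,0,0,0,0,0,0,0,0,0]}}

```text
time: 36.1
tool_pos: [0.64, -0.0536, 0.0473]
tcp_rot: [-0.184, 3.136, -0.0]
wrist_force: [-0.8, 0.4, -0.5]
width: 0.001
grip_force: 0.0
```

Request:
{"fn": "move_arm", "kwargs": {"series": [0,0,0.2,0,0,0,0,0,0,0.2,0,0,0,0,0,0,0.1,0,0,0,0,0,0,0,0,0,0,0]}}

```text
time: 36.6
tool_pos: [0.6399, -0.0518, 0.0481]
tcp_rot: [-0.184, 3.135, -0.007]
wrist_force: [-1.0, -9.6, 4.3]
width: 0.001
grip_force: 4.4
```

```bash
python3 - <<'E'
from h import *
s=st(); h=home(0); plan(h(0,-.0355,.043),PR,1)
E
```

```text
t 36.6 p [ 0.6399 -0.0518  0.0481] xaxis yaw -173.27 z [ 0.001 -0.004 -1.   ] F [-1.  -9.6  4.3] w 0.1 g 4.4 q [-0.12  0.38  1.84 -0.    0.93 -1.8 ]
0 [ 0.19 -0.02  0.51] [-0.24  0.04  0.06]
```

Request:
{"fn": "move_arm", "kwargs": {"series": [0,0,0.3,0,0,0,0,0,0,0,0,0,0,0,0,0,-1.6,0,0,0,0,0,0,0,-3,0,0,0,0,0,0,-3,0,0,0]}}

```text
time: 37.22
tool_pos: [0.64, -0.062, 0.1064]
tcp_rot: [0.182, -3.134, -0.002]
wrist_force: [0.2, 0.3, -0.4]
width: 0.002
grip_force: 0.0
```

```bash
python3 - <<'E'
from h import *
s=st(); h=home(0); f=plan(h(-.072,-.003,.1),PR,2);plan(h(-.072,-.003,.05),PR,1,f)
E
```

```text
t 37.23 p [ 0.64   -0.062   0.1064] xaxis yaw -173.36 z [-0.002  0.001 -1.   ] F [ 0.2  0.3 -0.4] w 0.1 g 0.0 q [-0.14  0.31  1.8   0.    1.03 -1.82]
0 [3.65 2.12 0.33] [ 0.04 -0.06 -0.01]
1 [3.65 2.12 0.32] [ 0.04 -0.06 -0.01]
0 [ 0. -0.  5.] [0. 0. 0.]
```

Request:
{"fn": "move_arm", "kwargs": {"series": [0,3.6,2.1,0.3,0,0,0,0,3.6,2.1,0.3,0,0,0,0,0,0,0,0,0,0,0,0,0,5,0,0,0,0,0,0,0,0,0,0]}}

```text
time: 37.85
tool_pos: [0.5613, -0.0284, 0.0473]
tcp_rot: [0.182, -3.129, -0.002]
wrist_force: [-1.3, 0.6, 0.7]
width: 0.002
grip_force: 0.0
```

Request:
{"fn": "move_arm", "kwargs": {"series": [0,-0.6,0,0,0,0,0,0,-0.6,0,0,0,0,0,0,-0.5,0,0,0,0,0,0,-0.3,0,0,0,0,0,0,0,0,0,0,0,0]}}

```text
time: 38.48
tool_pos: [0.5788, -0.027, 0.0517]
tcp_rot: [0.184, -3.123, 0.001]
wrist_force: [-18.7, -4.1, 15.0]
width: 0.002
grip_force: 9.8
```

```bash
python3 - <<'E'
from h import *
s=st(); h=home(0); plan(h(-.056,-.003,.05),PR,1)
E
```

```text
t 38.48 p [ 0.5788 -0.027   0.0517] xaxis yaw -173.26 z [-0.013 -0.001 -1.   ] F [-18.7  -4.1  15. ] w 0.2 g 9.8 q [-0.09  0.28  1.96 -0.    0.91 -1.77]
0 [0.01 0.06 0.17] [ 0.02 -0.76  0.07]
```

Request:
{"fn": "move_arm", "kwargs": {"series": [0,1.3,0,0,0,0,0,0,0,0,-5,0,0,0,0,0,0,-5,0,0,0,8.5,-2,3.5,-4.5,0,0,0,8.5,-2,3.5,-4.5,0,0,0]}}

```text
time: 39.1
tool_pos: [0.6042, 0.047, 0.2442]
tcp_rot: [-0.181, 3.132, 0.0]
wrist_force: [0.7, 1.0, -0.2]
width: 0.414
grip_force: 0.0
```

Request:
{"fn": "move_arm", "kwargs": {"series": [8.5,-2,3.5,-4.5,0,0,0,8.5,0,2,0,0,0,0,8.5,0,0,0,0,0,0,8.5,0,0,0,0,0,0,8.5,0,0,0,0,0,0]}}

```text
time: 39.72
tool_pos: [0.6156, 0.1022, 0.2843]
tcp_rot: [0.181, -3.134, 0.001]
wrist_force: [0.5, 0.4, 0.6]
width: 0.996
grip_force: 0.0
```

```bash
python3 - <<'E'
from h import *
import pickle
st()
c=calibration("wrist");pickle.dump(c,open("c11.pkl","wb"));snap("wrist","w11.png")
im=cv2.imread("pics/raw_w11.png")[40:360,90:540]; cv2.imwrite("pics/w11z.png",cv2.resize(im,None,fx=1.75,fy=1.75,interpolation=cv2.INTER_CUBIC))
E
```

```text
t 39.73 p [0.6156 0.1022 0.2843] xaxis yaw -173.38 z [-0.003 -0.001 -1.   ] F [0.5 0.4 0.6] w 84.6 g 0.0 q [ 0.12  0.15  1.66 -0.    1.34 -1.56]
```

View pics/w11z.png

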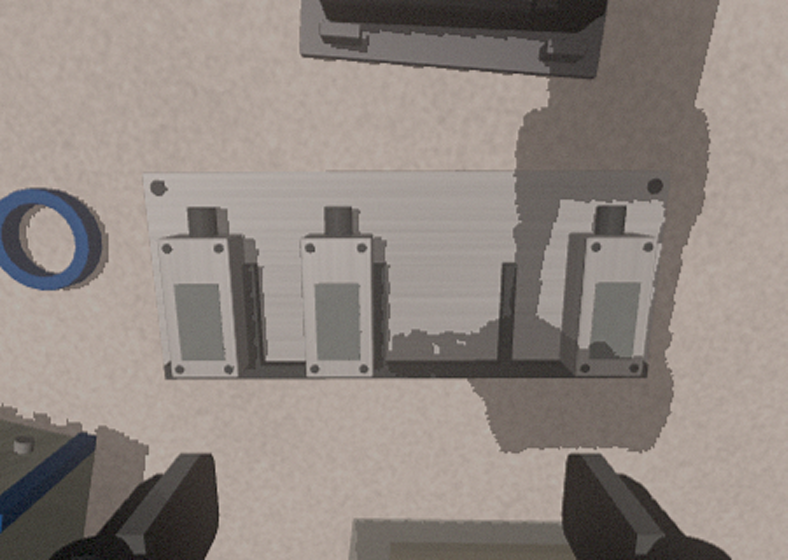

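All three modules sit level and evenly pitched: top-left corners are at u=160, 302 and 582, with front edges at v≈236 and back edges at v≈376 against the fence. Next is the scanner.

```bash
python3 - <<'E'
from h import *
s=st(); z=lambda u,v:(150+u/2.5,100+v/2.5)
print("flap",px2w("top",z(598,150),.135))
f=plan((.432,.06,.22),down(np.radians(91.5)),10)
E
```

```text
t 39.77 p [0.6157 0.1023 0.2845] xaxis yaw -173.39 z [-0.002 -0.001 -1.   ] F [-0.2  0.2 -0.5] w 84.8 g 0.0 q [ 0.12  0.15  1.66 -0.    1.34 -1.56]
flap [ 0.75849718 -0.17115409  0.135     ]
0 [ 1.87 -0.21  0.65] [-0.01 -0.01  9.51]
1 [ 1.81 -0.52  0.65] [-0.01 -0.01  9.51]
2 [ 1.7  -0.81  0.65] [-0.01 -0.01  9.51]
3 [ 1.55 -1.08  0.65] [-0.01 -0.01  9.51]
4 [ 1.35 -1.32  0.65] [-0.01 -0.01  9.51]
5 [ 1.11 -1.52  0.65] [-0.01 -0.01  9.51]
6 [ 0.84 -1.69  0.65] [-0.01 -0.01  9.51]
7 [ 0.55 -1.8   0.65] [-0.01 -0.01  9.51]
8 [ 0.25 -1.87  0.65] [-0.01 -0.01  9.51]
9 [-0.06 -1.88  0.65] [-0.01 -0.01  9.51]
```

Request:
{"fn": "move_arm", "kwargs": {"series": [8.5,1.9,-0.2,0.6,0,0,9.5,8.5,1.8,-0.5,0.6,0,0,9.5,8.5,1.7,-0.8,0.6,0,0,9.5,8.5,1.5,-1.1,0.6,0,0,9.5,8.5,1.3,-1.3,0.6,0,0,9.5]}}

```text
time: 40.4
tool_pos: [0.5244, 0.081, 0.2551]
tcp_rot: [-1.105, -2.94, 0.001]
wrist_force: [-0.5, 0.1, -0.2]
width: 0.995
grip_force: 0.0
```

Request:
{"fn": "move_arm", "kwargs": {"series": [8.5,1.1,-1.5,0.6,0,0,9.5,8.5,0.8,-1.7,0.6,0,0,9.5,8.5,0.5,-1.8,0.6,0,0,9.5,8.5,0.3,-1.9,0.6,0,0,9.5,8.5,0,-1.9,0.7,0,0,9.5]}}

```text
time: 41.02
tool_pos: [0.4326, 0.06, 0.2242]
tcp_rot: [-2.196, -2.246, 0.001]
wrist_force: [0.4, 0.1, 0.9]
width: 0.995
grip_force: 0.0
```

Request:
{"fn": "move_arm", "kwargs": {"series": [8.5,0,0,0,0,0,0,8.5,0,0,0,0,0,0,8.5,0,0,0,0,0,0]}}

```text
time: 41.4
tool_pos: [0.4344, 0.0608, 0.2253]
tcp_rot: [2.187, 2.255, 0.001]
wrist_force: [-0.2, -0.0, -0.2]
width: 0.997
grip_force: 0.0
```

```bash
python3 - <<'E'
from h import *
import pickle
st()
c=calibration("wrist");pickle.dump(c,open("c12.pkl","wb"));snap("wrist","w12.png")
E
```

```text
t 41.4 p [0.4344 0.0608 0.2253] xaxis yaw 91.76 z [ 0.001  0.    -1.   ] F [-0.2 -0.  -0.2] w 84.7 g 0.0 q [ 0.08 -0.19  2.1  -0.    1.23  0.05]
```

View pics/w12.png

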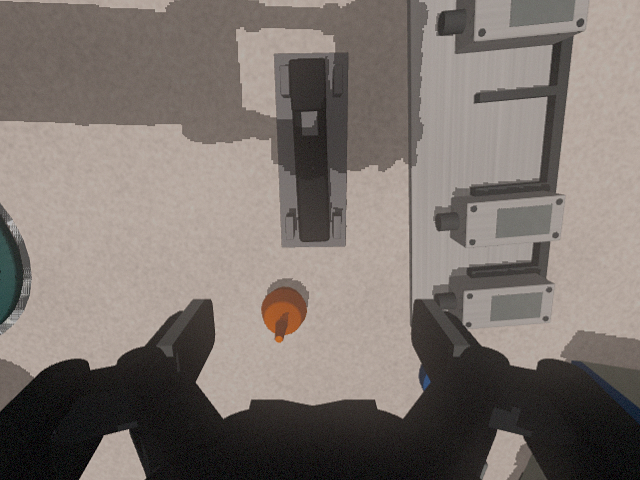

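Scanner nose/head is at the top (+y), about (309,57), the tail end is at (315,241), and the rest's corners are at (275,54), (349,54), (281,247) and (346,247). The blower is at (284,310), clear of the approach.

```bash
python3 - <<'E'
from h import *
import pickle; c=pickle.load(open("c12.pkl","rb"))
w=lambda uv,z:px2w("wrist",uv,z,c)
r=np.array([w(p,.008) for p in [(275,54),(349,54),(281,247),(346,247)]]); print("rest",r.round(4).tolist(),r.mean(0).round(4))
ax=r[0]+r[1]-r[2]-r[3]; print("heading",np.degrees(np.arctan2(ax[1],ax[0])),np.linalg.norm(ax)/2)
n=w((308.5,57),.054); t=w((314.5,241),.044); print("nose",n,"tail",t,np.linalg.norm(n-t),"head",np.degrees(np.arctan2(*(n-t)[1::-1])))
print((n+t)/2)
E
```

```text
rest [[0.3945, 0.2125, 0.008], [0.4638, 0.2147, 0.008], [0.4009, 0.0238, 0.008], [0.472, 0.026, 0.008]] [0.4328 0.1192 0.008 ]
heading 92.23206019876305 0.18883099310543672
nose [0.42668733 0.20048802 0.054     ] tail [0.43678591 0.04186476 0.044     ] 0.1592586539752157 head 93.64275618146047
[0.43173662 0.12117639 0.049     ]
```

Request:
{"fn": "move_arm", "kwargs": {"series": [8.5,3,-0.1,0,0,0,-0.2,8.5,2.9,-0.1,3,0,0,0,8.5,0,0,5.5,0,0,0,8.5,0,0,5,0,0,0,8.5,0,0,0,0,0,0]}}

```text
time: 42.08
tool_pos: [0.4258, 0.119, 0.0861]
tcp_rot: [-2.179, -2.255, 0.013]
wrist_force: [-0.2, -0.2, 1.0]
width: 0.995
grip_force: 0.0
```

```bash
python3 - <<'E'
from h import *
st(); plan((.432,.120,.030),down(np.radians(92)),2)
E
```

```text
t 42.08 p [0.4258 0.119  0.0861] xaxis yaw 91.95 z [-0.01  -0.002 -1.   ] F [-0.2 -0.2  1. ] w 84.6 g 0.0 q [ 0.22 -0.02  2.23 -0.    0.94  0.18]
0 [0.04 0.34 2.8 ] [-0.28  0.05 -0.02]
1 [0.04 0.33 2.8 ] [-0.28  0.05 -0.02]
```

Request:
{"fn": "move_arm", "kwargs": {"series": [8.5,0,0.1,2.8,0,0,0,8.5,0,0,2.6,0,0,0,8.5,0,0,0,0,0,0,8.5,0,0,0,0,0,0,2,0,0,0,0,0,0], "grip_force": 40}}

```text
time: 42.7
tool_pos: [0.4324, 0.1201, 0.0378]
tcp_rot: [2.183, 2.256, 0.005]
wrist_force: [0.2, -1.2, -0.2]
width: 0.813
grip_force: 0.0
```

Request:
{"fn": "move_arm", "kwargs": {"series": [2,0,0,0,0,0,0,2,0,0,0,0,0,0,2,0,0,0,0,0,0,2,0,0,0,0,0,0,2,0,0,0,0,0,0]}}

```text
time: 43.32
tool_pos: [0.4314, 0.1199, 0.0366]
tcp_rot: [2.184, 2.257, 0.002]
wrist_force: [-1.1, -0.4, 5.7]
width: 0.341
grip_force: 40.0
```

```bash
python3 - <<'E'
from h import *
st()
E
```

```text
t 43.33 p [0.4314 0.1199 0.0366] xaxis yaw 91.89 z [ 0.001  0.    -1.   ] F [-1.1 -0.4  5.7] w 29.0 g 40.0 q [ 0.22  0.06  2.26 -0.    0.82  0.18]
```

```bash
python3 - <<'E'
from h import *
s=st()
a=(np.array([.4314,.1199,.197]),R.from_rotvec(s["tcp_rot"]))
f=plan((.572,-.145,.197),down(np.radians(-7.8)),10,a)
plan((.582,-.146,.1036),down(np.radians(-7.8)),3,f)
E
```

```text
t 43.33 p [0.4314 0.1199 0.0366] xaxis yaw 91.89 z [ 0.001  0.    -1.   ] F [-1.1 -0.4  5.7] w 29.0 g 40.0 q [ 0.22  0.06  2.26 -0.    0.82  0.18]
0 [-2.69  1.32  0.  ] [ 0.   -0.01  9.97]
1 [-2.43  1.76  0.  ] [ 0.   -0.01  9.97]
2 [-2.08  2.16  0.  ] [ 0.   -0.01  9.97]
3 [-1.68  2.49  0.  ] [ 0.   -0.01  9.97]
4 [-1.22  2.74  0.  ] [ 0.   -0.01  9.97]
5 [-0.73  2.91  0.  ] [ 0.   -0.01  9.97]
6 [-0.22  2.99  0.  ] [ 0.   -0.01  9.97]
7 [0.31 2.98 0.  ] [ 0.   -0.01  9.97]
8 [0.82 2.89 0.  ] [ 0.   -0.01  9.97]
9 [1.3 2.7 0. ] [ 0.   -0.01  9.97]
0 [ 0.33 -0.01  3.11] [0. 0. 0.]
1 [ 0.33 -0.01  3.11] [0. 0. 0.]
2 [ 0.33 -0.01  3.11] [0. 0. 0.]
```

Request:
{"fn": "move_arm", "kwargs": {"series": [2,0,0,-4,0,0,0,2,0,0,-6,0,0,0,2,0,0,-6,0,0,0,2,-2.7,1.3,0,0,0,10,2,-2.4,1.8,0,0,0,10]}}

```text
time: 43.95
tool_pos: [0.4593, 0.0665, 0.1967]
tcp_rot: [2.547, 1.838, 0.002]
wrist_force: [-0.3, 0.2, -2.6]
width: 0.339
grip_force: 41.9
```

Request:
{"fn": "move_arm", "kwargs": {"series": [2,-2.1,2.2,0,0,0,10,2,-1.7,2.5,0,0,0,10,2,-1.2,2.7,0,0,0,10,2,-0.7,2.9,0,0,0,10,2,-0.2,3,0,0,0,10]}}

```text
time: 44.58
tool_pos: [0.5291, -0.0664, 0.1948]
tcp_rot: [-3.085, -0.587, 0.003]
wrist_force: [0.3, 0.2, -1.1]
width: 0.342
grip_force: 41.9
```

Request:
{"fn": "move_arm", "kwargs": {"series": [2,0.3,3,0,0,0,10,2,0.8,2.9,0,0,0,10,2,1.3,2.7,0,0,0,9.7,2,0,0,0,0,0,0,2,0,0,0,0,0,0]}}

```text
time: 45.2
tool_pos: [0.5702, -0.1452, 0.1948]
tcp_rot: [-3.133, 0.212, 0.004]
wrist_force: [-0.3, -0.2, -1.8]
width: 0.34
grip_force: 41.8
```

```bash
python3 - <<'E'
from h import *
s=st()
plan((.582,-.146,.1036),down(np.radians(-7.8)),3)
import pickle
c=calibration("wrist");pickle.dump(c,open("c13.pkl","wb"));snap("wrist","w13.png")
E
```

```text
t 45.2 p [ 0.5702 -0.1452  0.1948] xaxis yaw -7.75 z [-0.002  0.001 -1.   ] F [-0.3 -0.2 -1.8] w 28.9 g 41.8 q [-0.29  0.14  1.84  0.    1.17  1.41]
0 [ 0.4  -0.02  3.04] [-0.01  0.04  0.02]
1 [ 0.4  -0.02  3.04] [-0.01  0.04  0.02]
2 [ 0.39 -0.02  3.04] [-0.01  0.04  0.02]
```

View pics/w13.png

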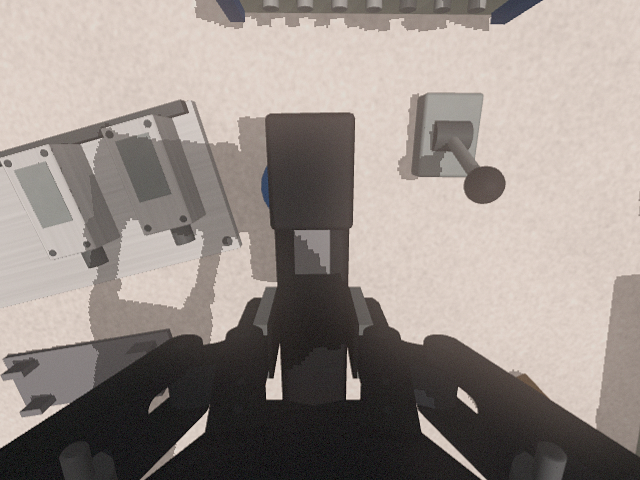

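The scanner head (265–355, 113–230) points straight at the supply. The supply's front bottom corners are at about (240,20) and (494,22), square with the tool. The switch block is at (449,135) and its ball at (484,184).

```bash
python3 - <<'E'
from h import *
import pickle; c=pickle.load(open("c13.pkl","rb"))
w=lambda uv,z:px2w("wrist",uv,z,c)
l=w((242,19),0);r=w((493,22),0); print(l,r,np.linalg.norm(l-r)); d=(l-r)/np.linalg.norm(l-r); print("yaw",np.degrees(np.arctan2(-d[0],d[1])))
o=(l+r)/2; u=np.array([d[1],-d[0],0]); print("origin",o,"label",o+.045*d)
print("pivot est",o-.095*u-.075*d,"block seen",w((452,134),.025),"ball",w((484,184),.09),w((484,184),.085))
n=w((310,113),.195+.02); print("nose",n)
E
```

```text
[ 0.75130735 -0.10960153  0.        ] [ 0.72008783 -0.32194575  0.        ] 0.21462695556582345
yaw -8.363886768206713
origin [ 0.73569759 -0.21577364  0.        ] label [ 0.74224326 -0.17125225  0.        ]
pivot est [ 0.63079853 -0.27615731  0.        ] block seen [ 0.63367172 -0.27558107  0.025     ] ball [ 0.59830836 -0.27164601  0.09      ] [ 0.59742993 -0.27407005  0.085     ]
nose [ 0.65036681 -0.15599399  0.215     ]
```

Request:
{"fn": "move_arm", "kwargs": {"series": [2,0.4,0,3,0,0,0,2,0.4,0,3,0,0,0,2,0.4,0,3.1,0,0,0,2,0,0,0,0,0,0,2,0,0,0,0,0,0]}}

```text
time: 45.88
tool_pos: [0.5833, -0.1468, 0.1059]
tcp_rot: [3.134, -0.212, 0.001]
wrist_force: [-0.4, 0.6, -1.2]
width: 0.341
grip_force: 41.8
```

```bash
python3 - <<'E'
from h import *
s=st()
plan((.583,-.147,.1036),down(np.radians(-8)),1)
E
```

```text
t 45.88 p [ 0.5833 -0.1468  0.1059] xaxis yaw -7.75 z [ 0.001 -0.    -1.   ] F [-0.4  0.6 -1.2] w 28.9 g 41.8 q [-0.29  0.24  1.89  0.    1.01  1.42]
0 [-0.03  0.02  0.23] [ 0.   -0.05  0.25]
```

Good aim. I'll lower it 2 mm, then hold for over two seconds.

Request:
{"fn": "move_arm", "kwargs": {"series": [2,0,0,0.2,0,0,0,2,0,0,0,0,0,0,2,0,0,0,0,0,0,2,0,0,0,0,0,0,2,0,0,0,0,0,0]}}

```text
time: 46.5
tool_pos: [0.583, -0.1473, 0.1029]
tcp_rot: [3.134, -0.214, 0.0]
wrist_force: [-0.3, -0.8, -1.9]
width: 0.341
grip_force: 41.8
```

Request:
{"fn": "move_arm", "kwargs": {"series": [2,0,0,0,0,0,0,2,0,0,0,0,0,0,2,0,0,0,0,0,0,2,0,0,0,0,0,0,2,0,0,0,0,0,0]}}

```text
time: 47.12
tool_pos: [0.583, -0.1473, 0.1029]
tcp_rot: [3.134, -0.214, -0.0]
wrist_force: [-0.2, -0.2, -0.8]
width: 0.342
grip_force: 41.8
```

Request:
{"fn": "move_arm", "kwargs": {"series": [2,0,0,0,0,0,0,2,0,0,0,0,0,0,2,0,0,0,0,0,0,2,0,0,0,0,0,0,2,0,0,0,0,0,0]}}

```text
time: 47.75
tool_pos: [0.583, -0.1473, 0.1029]
tcp_rot: [3.134, -0.214, 0.0]
wrist_force: [0.4, 0.1, -1.5]
width: 0.339
grip_force: 41.8
```

Request:
{"fn": "move_arm", "kwargs": {"series": [2,0,0,0,0,0,0,2,0,0,0,0,0,0,2,0,0,0,0,0,0,2,0,0,0,0,0,0,2,0,0,0,0,0,0]}}

```text
time: 48.38
tool_pos: [0.583, -0.1473, 0.1029]
tcp_rot: [3.134, -0.214, -0.0]
wrist_force: [-0.3, 0.1, -1.3]
width: 0.339
grip_force: 41.8
```

```bash
python3 - <<'E'
from h import *
s=st(); y=down(np.radians(91.9))
a=(np.array([.578,-.146,.195]),R.from_rotvec(s["tcp_rot"]))
f=plan((.4314,.1199,.195),y,10,a)
E
```

```text
t 48.38 p [ 0.583  -0.1473  0.1029] xaxis yaw -7.81 z [-0. -0. -1.] F [-0.3  0.1 -1.3] w 28.8 g 41.8 q [-0.29  0.25  1.89 -0.    1.    1.42]
0 [-1.81 -2.44 -0.  ] [ 0.    0.   -9.97]
1 [-1.36 -2.71 -0.  ] [ 0.    0.   -9.97]
2 [-0.87 -2.91 -0.  ] [ 0.    0.   -9.97]
3 [-0.36 -3.02 -0.  ] [ 0.    0.   -9.97]
4 [ 0.17 -3.03 -0.  ] [ 0.    0.   -9.97]
5 [ 0.69 -2.96 -0.  ] [ 0.    0.   -9.97]
6 [ 1.19 -2.79 -0.  ] [ 0.    0.   -9.97]
7 [ 1.66 -2.54 -0.  ] [ 0.    0.   -9.97]
8 [ 2.07 -2.22 -0.  ] [ 0.    0.   -9.97]
9 [ 2.43 -1.82 -0.  ] [ 0.    0.   -9.97]
```

Scan done. I'll carry the scanner back to its rest.

Request:
{"fn": "move_arm", "kwargs": {"series": [2,-0.2,0,-4.5,0,0,0,2,-0.3,0,-4.7,0,0,0,2,-1.8,-2.4,0,0,0,-10,2,-1.4,-2.7,0,0,0,-10,2,-0.9,-2.9,0,0,0,-10]}}

```text
time: 49.0
tool_pos: [0.5331, -0.0668, 0.1951]
tcp_rot: [3.081, 0.613, 0.001]
wrist_force: [-0.5, -0.2, -2.2]
width: 0.34
grip_force: 41.8
```

Request:
{"fn": "move_arm", "kwargs": {"series": [2,-0.4,-3,0,0,0,-10,2,0.2,-3,0,0,0,-10,2,0.7,-3,0,0,0,-10,2,1.2,-2.8,0,0,0,-10,2,1.7,-2.5,0,0,0,-10]}}

```text
time: 49.62
tool_pos: [0.4598, 0.0663, 0.195]
tcp_rot: [2.533, 1.858, 0.001]
wrist_force: [-0.1, 0.5, -2.1]
width: 0.339
grip_force: 41.8
```

Request:
{"fn": "move_arm", "kwargs": {"series": [2,2.1,-2.2,0,0,0,-10,2,2.4,-1.8,0,0,0,-9.7,2,0,0,0,0,0,0,2,0,0,0,0,0,0,2,0,0,0,0,0,0]}}

```text
time: 50.25
tool_pos: [0.4317, 0.1179, 0.195]
tcp_rot: [2.186, 2.256, 0.0]
wrist_force: [-1.0, -0.2, -2.7]
width: 0.338
grip_force: 41.9
```

```bash
python3 - <<'E'
from h import *
s=st(); y=down(np.radians(91.95))
f=plan((.4318,.1199,.075),y,3)
E
```

```text
t 50.25 p [0.4317 0.1179 0.195 ] xaxis yaw 91.79 z [ 0. -0. -1.] F [-1.  -0.2 -2.7] w 28.7 g 41.9 q [ 0.21 -0.14  2.12 -0.    1.17  0.18]
0 [0.07 0.   4.  ] [ 0.01  0.   -0.05]
1 [0.07 0.   4.  ] [ 0.01  0.   -0.05]
2 [0.07 0.   4.  ] [ 0.01  0.   -0.05]
```

Request:
{"fn": "move_arm", "kwargs": {"series": [2,0.1,0,4,0,0,0,2,0.1,0,4,0,0,0,2,0,0,4,0,0,0,2,0,0,0,0,0,0,2,0,0,0,0,0,0]}}

```text
time: 50.88
tool_pos: [0.4324, 0.1203, 0.076]
tcp_rot: [2.185, 2.256, 0.002]
wrist_force: [-0.2, -0.3, -1.2]
width: 0.341
grip_force: 41.8
```

```bash
python3 - <<'E'
from h import *
s=st(); y=down(np.radians(91.9))
f=plan((.4316,.1199,.0375),y,2)
E
```

```text
t 50.88 p [0.4324 0.1203 0.076 ] xaxis yaw 91.83 z [ 0.001  0.    -1.   ] F [-0.2 -0.3 -1.2] w 29.0 g 41.8 q [ 0.22  0.    2.23 -0.    0.91  0.18]
0 [-0.02 -0.04  1.93] [ 0.04 -0.01 -0.03]
1 [-0.02 -0.04  1.93] [ 0.04 -0.01 -0.03]
```

Request:
{"fn": "move_arm", "kwargs": {"series": [2,0,-0.1,1.9,0,0,0,2,0,0,1.7,0,0,0,2,0,0,0,0,0,0,2,0,0,0.2,0,0,0,2,0,0,0.1,0,0,0]}}

```text
time: 51.5
tool_pos: [0.4314, 0.1207, 0.0371]
tcp_rot: [2.184, 2.257, 0.003]
wrist_force: [-0.0, -0.3, -1.9]
width: 0.34
grip_force: 41.8
```

Request:
{"fn": "move_arm", "kwargs": {"series": [2,0,0,0,0,0,0,2,0,0,0,0,0,0]}}

```text
time: 51.75
tool_pos: [0.4311, 0.1207, 0.0367]
tcp_rot: [2.184, 2.257, 0.002]
wrist_force: [0.1, 0.3, 3.1]
width: 0.335
grip_force: 42.4
```

Scanner is down at its old height. Next I'll release it, rise, and go to the switch.

Request:
{"fn": "move_arm", "kwargs": {"series": [2,0,0,-0.1,0,0,0,6,0,0,0,0,0,0,6,0,0,0,0,0,0,6,0,0,0,0,0,0,6,0,0,-3,0,0,0]}}

```text
time: 52.38
tool_pos: [0.4276, 0.1198, 0.0649]
tcp_rot: [-2.182, -2.255, 0.008]
wrist_force: [0.0, 0.1, -0.3]
width: 0.706
grip_force: 0.0
```

Request:
{"fn": "move_arm", "kwargs": {"series": [6,0,0,-6,0,0,0,6,0,0,-6,0,0,0,2,0,0,0,0,0,0,0,0,0,0,0,0,0,0,0,0,0,0,0,0]}}

```text
time: 53.0
tool_pos: [0.4286, 0.1201, 0.1847]
tcp_rot: [-2.183, -2.256, 0.005]
wrist_force: [-0.2, -0.5, -1.3]
width: 0.063
grip_force: 0.0
```

```bash
python3 - <<'E'
from h import *
s=st(); snap("wrist","w14.png")
f=plan((.553,-.266,.185),down(np.radians(-8)),10)
E
```

```text
t 53.0 p [0.4286 0.1201 0.1847] xaxis yaw 91.89 z [-0.004 -0.001 -1.   ] F [-0.2 -0.5 -1.3] w 5.4 g 0.0 q [ 0.22 -0.14  2.13  0.    1.15  0.18]
0 [-3.9   1.12 -0.  ] [-0.01  0.02  9.99]
1 [-3.65  1.78 -0.01] [-0.01  0.02  9.99]
2 [-3.28  2.38 -0.01] [-0.01  0.02  9.99]
3 [-2.82  2.91 -0.01] [-0.01  0.02  9.99]
4 [-2.27  3.36 -0.01] [-0.01  0.02  9.99]
5 [-1.66  3.7  -0.01] [-0.01  0.02  9.99]
6 [-0.99  3.93 -0.01] [-0.01  0.02  9.99]
7 [-0.29  4.05 -0.01] [-0.01  0.02  9.99]
8 [ 0.42  4.04 -0.01] [-0.01  0.02  9.99]
9 [ 1.11  3.9  -0.  ] [-0.01  0.02  9.99]
```

View pics/w14.png

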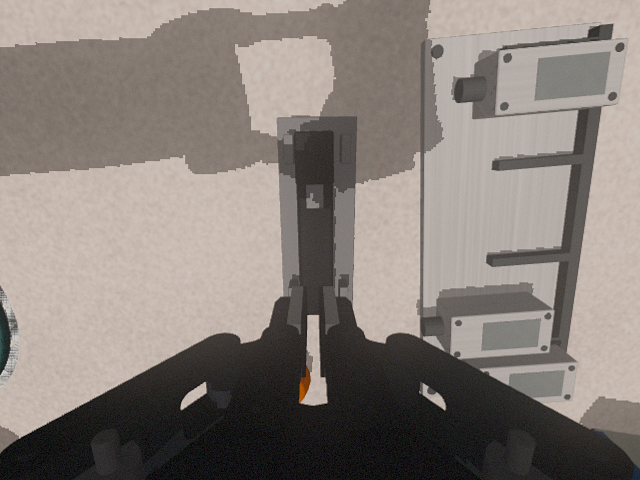

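Module B has been knocked aside. It lay beside stop 1 before (v≈255), and now its top spans (450,318)–(553,354), about 40 mm towards C. Module C is at (530,380), A is unmoved, and the scanner lies in the rest. I'll measure B and C from this view.

```bash
python3 - <<'E'
from h import *
import pickle
q=np.load("plate.npy"); r=R.from_euler("z",q[2]).as_matrix(); c=calibration("wrist"); pickle.dump(c,open("c14.pkl","wb"))
pl=lambda uv,z:((r.T@(px2w("wrist",uv,z,c)-[q[0],q[1],0]))*1000).round(1)
for n,P in {"A scr":[(504,106),(508,58),(618,44),(616,101)],"B scr":[(458,322),(455,352),(547,349),(543,317)],"C scr":[(570,360),(574,390)]}.items(): print(n,[pl(p,.052).tolist() for p in P])
print("A corner",pl((626,105),.052),pl((472,117),.052),"B corner",pl((548,311),.052),pl((553,355),.052),pl((449,318),.052), "C corner",pl((575,350),.052),pl((578,396),.052))
print("stop1 tip",pl((487,264),.024),pl((488,254),.024),"stop2 tip",pl((492,160),.024), "expect B y",-44,"home edges -66..-22; C -154..-110; A 110..154; x -30..60")
st()
# image-based refinement: project home boxes
for i in (0,1,3):
    h=home(i); print(i,[w2px("wrist",h(x,y,.052),c)[0].round(0).tolist() for x,y in [(-.045,.022),(.045,.022),(.045,-.022),(-.045,-.022)]])
E
```

```text
A scr [[-24.6, 114.4, 52.0], [-24.2, 146.3, 52.0], [52.0, 148.6, 52.0], [56.9, 110.9, 52.0]]
B scr [[-51.8, -62.2, 52.0], [-53.4, -92.8, 52.0], [29.6, -96.3, 52.0], [22.5, -63.3, 52.0]]
C scr [[51.8, -109.7, 52.0], [59.8, -143.3, 52.0]]
A corner [ 64.6 107.5  52. ] [-47.8 108.7  52. ] B corner [ 26.3 -57.7  52. ] [  35.7 -103.1   52. ] [-59.9 -57.6  52. ] C corner [ 55.  -99.4  52. ] [  64.5 -150.5   52. ]
stop1 tip [-15.2 -20.6  24. ] [-14.9 -10.8  24. ] stop2 tip [-16.7  73.8  24. ] expect B y -44 home edges -66..-22; C -154..-110; A 110..154; x -30..60
t 53.05 p [0.4287 0.1201 0.1847] xaxis yaw 91.89 z [-0.004 -0.001 -1.   ] F [ 0.3 -0.8 -1. ] w 0.4 g 0.0 q [ 0.22 -0.14  2.13 -0.    1.15  0.18]
0 [[480.0, 366.0], [579.0, 360.0], [573.0, 399.0], [477.0, 406.0]]
1 [[486.0, 278.0], [593.0, 270.0], [586.0, 317.0], [483.0, 324.0]]
3 [[501.0, 46.0], [631.0, 34.0], [620.0, 102.0], [496.0, 113.0]]
```

```bash
python3 - <<'E'
from h import *
h=home(1)
f=plan(h(-.060,-.036,.15),PR,10)
plan(h(-.060,-.036,.047),PR,2,f)
E
```

```text
0 [-0.97  1.37  0.34] [-0.02 -0.02 -9.48]
1 [-1.18  1.19  0.34] [-0.02 -0.02 -9.48]
2 [-1.36  0.98  0.34] [-0.02 -0.02 -9.48]
3 [-1.5   0.74  0.34] [-0.02 -0.02 -9.48]
4 [-1.6   0.48  0.34] [-0.02 -0.02 -9.48]
5 [-1.66  0.21  0.35] [-0.02 -0.02 -9.48]
6 [-1.67 -0.07  0.35] [-0.02 -0.02 -9.48]
7 [-1.64 -0.34  0.35] [-0.02 -0.02 -9.48]
8 [-1.56 -0.61  0.35] [-0.02 -0.02 -9.48]
9 [-1.44 -0.85  0.35] [-0.02 -0.02 -9.48]
0 [ 0.   -0.    5.15] [0. 0. 0.]
1 [ 0.   -0.    5.15] [0. 0. 0.]
```

Request:
{"fn": "move_arm", "kwargs": {"series": [6,-1,1.4,0.3,0,0,-9.5,6,-1.2,1.2,0.3,0,0,-9.5,6,-1.4,1,0.3,0,0,-9.5,6,-1.5,0.7,0.3,0,0,-9.5,6,-1.6,0.5,0.3,0,0,-9.5]}}

```text
time: 53.68
tool_pos: [0.5, 0.0731, 0.1698]
tcp_rot: [-1.081, -2.946, 0.002]
wrist_force: [-0.3, 0.5, 0.1]
width: 0.707
grip_force: 0.0
```

Request:
{"fn": "move_arm", "kwargs": {"series": [6,-1.7,0.2,0.3,0,0,-9.5,6,-1.7,-0.1,0.3,0,0,-9.5,6,-1.6,-0.3,0.3,0,0,-9.5,6,-1.6,-0.6,0.3,0,0,-9.4,6,-1.4,-0.8,0.3,0,0,-9.4]}}

```text
time: 54.3
tool_pos: [0.57, 0.0274, 0.1546]
tcp_rot: [0.191, -3.132, -0.0]
wrist_force: [0.0, 0.2, 0.8]
width: 0.701
grip_force: 0.0
```

Request:
{"fn": "move_arm", "kwargs": {"series": [6,0,0,0,0,0,0,6,0,0,0,0,0,0,6,0,0,0,0,0,0]}}

```text
time: 54.68
tool_pos: [0.57, 0.0281, 0.1565]
tcp_rot: [0.181, -3.135, -0.0]
wrist_force: [0.3, 0.3, 0.5]
width: 0.702
grip_force: 0.0
```

```bash
python3 - <<'E'
from h import *
import pickle
st(); h=home(1); c=calibration("wrist"); snap("wrist","w15.png")
plan(h(-.060,-.036,.047),PR,3)
im=cv2.imread("pics/raw_w15.png"); g=cv2.cvtColor(im,cv2.COLOR_BGR2GRAY).astype(float)
# bright module tops / dark: find B's front edges. candidates: evaluate gradient along rectangle outline for pose search, top z .052
gx=cv2.GaussianBlur(g,(0,0),1); mag=np.hypot(cv2.Sobel(gx,cv2.CV_64F,1,0),cv2.Sobel(gx,cv2.CV_64F,0,1))
def outline(x,y,a):
    t=np.linspace(-1,1,40); o=[(.045*s,.022) for s in t]+[(.045*s,-.022) for s in t]+[(-.045,.022*s) for s in t]
    o=np.array(o)@np.array([[np.cos(a),np.sin(a)],[-np.sin(a),np.cos(a)]])
    return np.array([h(x+p[0],y+p[1],.052) for p in o])
best=[]
for a in np.radians(np.arange(-6,7,1.)):
  for x in np.arange(-.036,-.014,.001):
    for y in np.arange(-.050,-.024,.001):
      uv=w2px("wrist",outline(x,y,a),c); u=uv.round().astype(int); ok=(u[:,0]>0)&(u[:,0]<639)&(u[:,1]>0)&(u[:,1]<380)
      best.append((mag[u[ok,1],u[ok,0]].mean() if ok.sum()>60 else 0,x,y,np.degrees(a)))
for b in sorted(best)[-6:]: print(np.round(b,4))
E
```

```text
t 54.67 p [0.57   0.0281 0.1565] xaxis yaw -173.38 z [-0.001  0.    -1.   ] F [0.3 0.3 0.5] w 59.6 g 0.0 q [ 0.01  0.14  1.92  0.    1.09 -1.68]
0 [ 0.07 -0.01  3.66] [ 0.   -0.01 -0.01]
1 [ 0.07 -0.01  3.66] [ 0.   -0.01 -0.01]
2 [ 0.07 -0.01  3.66] [ 0.   -0.01 -0.01]
[ 1.01455e+02 -2.80000e-02 -3.40000e-02  2.00000e+00]
[ 1.048694e+02 -2.800000e-02 -3.500000e-02  2.000000e+00]
[ 1.063502e+02 -2.800000e-02 -3.400000e-02  0.000000e+00]
[ 1.065628e+02 -2.800000e-02 -3.300000e-02 -2.000000e+00]
[ 1.102357e+02 -2.800000e-02 -3.400000e-02  1.000000e+00]
[ 1.108268e+02 -2.800000e-02 -3.500000e-02  1.000000e+00]
```

The edge fit puts B at (−28, −34.5) mm from home, nearly square. I'll grip its front end, clear of C, and drag it over.

Request:
{"fn": "move_arm", "kwargs": {"series": [6,0.2,0.1,3.6,0,0,0,6,0.1,0,3.6,0,0,0,6,0,0,2,0,0,0,6,0,0,0,0,0,0,6,0,0,0,0,0,0]}}

```text
time: 55.35
tool_pos: [0.5683, 0.0286, 0.066]
tcp_rot: [-0.183, 3.135, -0.0]
wrist_force: [0.7, -0.3, 0.9]
width: 0.707
grip_force: 0.0
```

```bash
python3 - <<'E'
from h import *
st(); h=home(1)
plan(h(-.062,-.0345,.047),PR,1)
E
```

```text
t 55.35 p [0.5683 0.0286 0.066 ] xaxis yaw -173.32 z [ 0.002  0.    -1.   ] F [ 0.7 -0.3  0.9] w 60.1 g 0.0 q [ 0.01  0.23  1.99  0.    0.92 -1.68]
0 [0.23 0.06 1.9 ] [-0.01  0.09  0.02]
```

Request:
{"fn": "move_arm", "kwargs": {"series": [6,0.2,0.1,1.9,0,0,0,6,0,0,0,0,0,0,3,0,0,0,0,0,0,3,0,0,0,0,0,0,3,0,0,0,0,0,0], "grip_force": 40}}

```text
time: 55.98
tool_pos: [0.5656, 0.0292, 0.0459]
tcp_rot: [-0.183, 3.136, 0.0]
wrist_force: [-0.0, 0.4, -1.0]
width: 0.5
grip_force: 41.4
```

Request:
{"fn": "move_arm", "kwargs": {"series": [3,0,0,0,0,0,0,3,0,0,0,0,0,0]}}

```text
time: 56.22
tool_pos: [0.5656, 0.0292, 0.0459]
tcp_rot: [-0.183, 3.136, -0.0]
wrist_force: [0.6, -0.4, -0.9]
width: 0.505
grip_force: 41.4
```

Request:
{"fn": "move_arm", "kwargs": {"series": [3,0,0.8,-0.1,0,0,0,3,0,0.8,0,0,0,0,3,0,0.8,0,0,0,0,3,0,0.6,0,0,0,0,3,0,0,0,0,0,0]}}

```text
time: 56.85
tool_pos: [0.5619, 0.0596, 0.0468]
tcp_rot: [0.185, -3.136, 0.0]
wrist_force: [0.3, -0.2, -1.5]
width: 0.503
grip_force: 41.3
```

Request:
{"fn": "move_arm", "kwargs": {"series": [3,-0.8,0,0,0,0,0,3,-0.8,0,0,0,0,0,3,-0.6,0,0,0,0,0,3,-0.3,0,0,0,0,0,3,0,0,0,0,0,0]}}

```text
time: 57.48
tool_pos: [0.5871, 0.0619, 0.0468]
tcp_rot: [0.183, -3.136, 0.0]
wrist_force: [-0.6, -2.1, -1.8]
width: 0.499
grip_force: 41.3
```

```bash
python3 - <<'E'
from h import *
st(); h=home(1)
plan(h(-.062+.028,0,.047),PR,1)
E
```

```text
t 57.48 p [0.5871 0.0619 0.0468] xaxis yaw -173.32 z [-0. -0. -1.] F [-0.6 -2.1 -1.8] w 42.4 g 41.3 q [ 0.06  0.3   1.95 -0.    0.9  -1.62]
0 [-0.33  0.42 -0.02] [ 0.   -0.01  0.02]
```

Request:
{"fn": "move_arm", "kwargs": {"series": [3,-0.3,0,0,0,0,0,3,-0.3,0,0,0,0,0,3,0,0.3,0,0,0,0,3,0,0.3,0,0,0,0,3,0,0,0,0,0,0]}}

```text
time: 58.1
tool_pos: [0.5886, 0.0657, 0.0461]
tcp_rot: [0.183, -3.128, 0.006]
wrist_force: [-8.1, -9.8, 3.4]
width: 0.501
grip_force: 42.1
```

Request:
{"fn": "move_arm", "kwargs": {"series": [3,0,-0.1,0,0,0,0,6,0,0,0,0,0,0,6,0,0,0,0,0,0,6,0,0,-3,0,0,0,6,0,0,-4,0,0,0]}}

```text
time: 58.72
tool_pos: [0.5917, 0.0679, 0.1167]
tcp_rot: [0.184, -3.134, -0.0]
wrist_force: [0.9, -0.2, 0.5]
width: 0.706
grip_force: 0.0
```

```bash
python3 - <<'E'
from h import *
st(); h=home(1)
f=plan(h(0,-.05,.115),PR,2);plan(h(0,-.05,.043),PR,2,f)
E
```

```text
t 58.73 p [0.5917 0.0679 0.1167] xaxis yaw -173.29 z [-0.002  0.    -1.   ] F [ 0.9 -0.2  0.5] w 60.0 g 0.0 q [ 0.07  0.22  1.9   0.    1.03 -1.62]
0 [-1.6  -2.56  0.08] [ 0.01 -0.05  0.02]
1 [-1.6  -2.56  0.08] [ 0.01 -0.05  0.02]
0 [ 0.  -0.   3.6] [0. 0. 0.]
1 [ 0.  -0.   3.6] [0. 0. 0.]
```

Request:
{"fn": "move_arm", "kwargs": {"series": [0,-1.6,-2.4,0,0,0,0,0,-1.6,-2.3,0,0,0,0,0,0,0,0,0,0,0,0,0,0,0,0,0,0,0,0,0,0,0,0,0]}}

```text
time: 59.35
tool_pos: [0.6288, 0.0254, 0.1166]
tcp_rot: [0.184, -3.136, -0.0]
wrist_force: [-0.5, 0.3, 0.5]
width: -0.002
grip_force: 0.0
```

```bash
python3 - <<'E'
from h import *
st(); h=home(1)
plan(h(0,-.045,.043),PR,3)
E
```

```text
t 59.35 p [0.6288 0.0254 0.1166] xaxis yaw -173.27 z [-0.001  0.    -1.   ] F [-0.5  0.3  0.5] w -0.1 g 0.0 q [ 0.    0.28  1.82  0.    1.04 -1.69]
0 [-0.    0.01  2.45] [ 0.01 -0.01  0.02]
1 [-0.    0.01  2.45] [ 0.01 -0.01  0.02]
2 [-0.    0.01  2.45] [ 0.01 -0.01  0.02]
```

Request:
{"fn": "move_arm", "kwargs": {"series": [0,0,0,2.4,0,0,0,0,0,0,2.4,0,0,0,0,0,0,2.4,0,0,0,0,0,0,0,0,0,0,0,0,0.4,0,0,0,0]}}

```text
time: 59.98
tool_pos: [0.6294, 0.0289, 0.0456]
tcp_rot: [-0.183, 3.135, -0.0]
wrist_force: [0.4, -0.1, 0.1]
width: -0.002
grip_force: 0.0
```

Request:
{"fn": "move_arm", "kwargs": {"series": [0,0,0.4,0,0,0,0,0,0,0.3,0,0,0,0,0,0,0.2,0,0,0,0,0,0,0.2,0,0,0,0,0,0,0,0,0,0,0]}}

```text
time: 60.6
tool_pos: [0.6294, 0.0359, 0.0475]
tcp_rot: [-0.186, 3.133, -0.009]
wrist_force: [-2.3, -13.7, 7.8]
width: -0.0
grip_force: 6.7
```

```bash
python3 - <<'E'
from h import *
st(); h=home(1)
plan(h(0,-.0354,.043),PR,1)
E
```

```text
t 60.6 p [0.6294 0.0359 0.0475] xaxis yaw -173.22 z [ 0.003 -0.006 -1.   ] F [ -2.3 -13.7   7.8] w -0.0 g 6.7 q [ 0.02  0.36  1.86 -0.01  0.92 -1.66]
0 [ 0.18 -0.04  0.45] [-0.35  0.16  0.11]
```

Back against the side stop, at the same depth as before. Now the end push.

Request:
{"fn": "move_arm", "kwargs": {"series": [0,0,0.2,0,0,0,0,0,0,0,0,0,0,0,0,0,-1.3,0,0,0,0,0,0,0,-3,0,0,0,0,0,0,-3,0,0,0]}}

```text
time: 61.22
tool_pos: [0.6285, 0.0286, 0.1051]
tcp_rot: [0.182, -3.135, -0.001]
wrist_force: [0.2, -0.2, -0.1]
width: 0.002
grip_force: 0.0
```

Request:
{"fn": "move_arm", "kwargs": {"series": [0,3.7,2,0,0,0,0,0,3.6,1.9,0,0,0,0,0,0,0,0,0,0,0,0,0,0,5.4,0,0,0,0,0,0,0,0,0,0]}}

```text
time: 61.85
tool_pos: [0.5487, 0.0586, 0.0473]
tcp_rot: [0.183, -3.128, -0.0]
wrist_force: [-1.0, 0.5, 0.5]
width: -0.002
grip_force: 0.0
```

```bash
python3 - <<'E'
from h import *
st(); h=home(1)
plan(h(-.056,-.003,.05),PR,1)
E
```

```text
t 61.85 p [0.5487 0.0586 0.0473] xaxis yaw -173.31 z [-0.008 -0.    -1.   ] F [-1.   0.5  0.5] w -0.1 g 0.0 q [ 0.06  0.24  2.03  0.    0.89 -1.63]
0 [-1.98  0.   -0.29] [ 0.04 -0.45  0.02]
```

Request:
{"fn": "move_arm", "kwargs": {"series": [0,-0.6,0,0,0,0,0,0,-0.6,0,0,0,0,0,0,-0.5,0,0,0,0,0,0,-0.4,0,0,0,0,0,0,0,0,0,0,0,0]}}

```text
time: 62.48
tool_pos: [0.5682, 0.0607, 0.0512]
tcp_rot: [0.183, -3.125, 0.001]
wrist_force: [-15.2, -2.5, 11.7]
width: 0.002
grip_force: 7.6
```

```bash
python3 - <<'E'
from h import *
st(); h=home(1)
plan(h(-.056,-.003,.05),PR,1)
E
```

```text
t 62.48 p [0.5682 0.0607 0.0512] xaxis yaw -173.3 z [-0.011 -0.001 -1.   ] F [-15.2  -2.5  11.7] w 0.1 g 7.6 q [ 0.06  0.26  1.98 -0.    0.91 -1.62]
0 [-0.02  0.02  0.12] [ 0.   -0.64  0.04]
```

Request:
{"fn": "move_arm", "kwargs": {"series": [0,1.3,0,0,0,0,0,0,0,0,-5,0,0,0,0,0,0,-5,0,0,0,8.5,-2,1.2,-4.5,0,0,0,8.5,-2,1.2,-4.5,0,0,0]}}

```text
time: 63.1
tool_pos: [0.5978, 0.0885, 0.2439]
tcp_rot: [-0.182, 3.133, 0.0]
wrist_force: [-0.5, 0.0, 0.7]
width: 0.417
grip_force: 0.0
```

Request:
{"fn": "move_arm", "kwargs": {"series": [8.5,-2,1.2,-4.5,0,0,0,8.5,0,0,0,0,0,0,8.5,0,0,0,0,0,0,8.5,0,0,0,0,0,0]}}

```text
time: 63.6
tool_pos: [0.6141, 0.1021, 0.2841]
tcp_rot: [0.183, -3.133, 0.0]
wrist_force: [0.1, -0.2, -0.7]
width: 0.998
grip_force: 0.0
```

```bash
cat > fit.py <<'E'
from h import *
def fit(f,c,i,z=.052):
    h=home(i); g=cv2.GaussianBlur(cv2.cvtColor(cv2.imread(f),cv2.COLOR_BGR2GRAY).astype(float),(0,0),.8)
    mag=np.hypot(cv2.Sobel(g,cv2.CV_64F,1,0),cv2.Sobel(g,cv2.CV_64F,0,1)).astype(np.float32)
    t=np.linspace(-1,1,40); o=np.array([(.045*s,k*.022) for s in t for k in (1,-1)]+[(k*.045,.022*s) for s in t for k in (1,-1)])
    best=(0,)
    for a in np.radians(np.arange(-3,3.1,.5)):
        p=o@np.array([[np.cos(a),np.sin(a)],[-np.sin(a),np.cos(a)]])
        for x in np.arange(-.012,.0121,.001):
            for y in np.arange(-.012,.0121,.001):
                q=np.array([h(0,0,z)+(h(1,0,0)-h(0,0,0))*(x+u)+(h(0,1,0)-h(0,0,0))*(y+v) for u,v in p])
                uv=w2px("wrist",q,c).astype(np.float32)
                s=cv2.remap(mag,uv[:,:1],uv[:,1:],cv2.INTER_LINEAR).mean()
                if s>best[0]: best=(s,x*1000,y*1000,np.degrees(a))
    return np.round(best,2)
if __name__=="__main__":
    import pickle
    st(); c=calibration("wrist"); snap("wrist","w16.png")
    c1=pickle.load(open("c11.pkl","rb"))
    for i in (0,1,3): print(i,"then",fit("pics/raw_w11.png",c1,i),"now",fit("pics/raw_w16.png",c,i))
E
python3 fit.py
```

```text
t 63.6 p [0.6141 0.1021 0.2841] xaxis yaw -173.32 z [-0.003 -0.    -1.   ] F [ 0.1 -0.2 -0.7] w 84.8 g 0.0 q [ 0.12  0.14  1.67 -0.    1.34 -1.56]
0 then [131.5   0.   -2.    0.5] now [134.86   1.    -2.     0.5 ]
1 then [147.3   0.   -2.    0.5] now [139.03   0.    -2.     1.  ]
3 then [122.95   0.    -2.    -0.5 ] now [118.51   0.    -2.    -1.  ]
```

All three modules read the same as at the first check (common −2 mm bias from the plate estimate), so they are home. Now the switch.

```bash
python3 - <<'E'
from h import *
f=plan((.550,-.266,.19),down(np.radians(172)),7)
plan((.550,-.266,.085),down(np.radians(172)),2,f)
E
```

```text
0 [ 1.52 -5.12  1.35] [-0.   -0.02  2.1 ]
1 [ 1.33 -5.17  1.35] [-0.   -0.02  2.1 ]
2 [ 1.14 -5.21  1.35] [-0.   -0.02  2.1 ]
3 [ 0.95 -5.25  1.35] [-0.   -0.02  2.1 ]
4 [ 0.76 -5.28  1.34] [-0.   -0.02  2.1 ]
5 [ 0.56 -5.31  1.34] [-0.   -0.02  2.1 ]
6 [ 0.37 -5.32  1.34] [-0.   -0.02  2.1 ]
0 [-0.   -0.    5.25] [0. 0. 0.]
1 [-0.   -0.    5.25] [0. 0. 0.]
```

Request:
{"fn": "move_arm", "kwargs": {"series": [0,1.5,-5.1,1.3,0,0,2.1,0,1.3,-5.2,1.3,0,0,2.1,0,1.1,-5.2,1.3,0,0,2.1,0,1,-5.3,1.3,0,0,2.1,0,0.8,-5.3,1.3,0,0,2.1]}}

```text
time: 64.28
tool_pos: [0.5682, -0.1626, 0.2193]
tcp_rot: [-0.107, -3.138, -0.001]
wrist_force: [0.7, 0.2, -0.2]
width: -0.0
grip_force: 0.0
```

Request:
{"fn": "move_arm", "kwargs": {"series": [0,0.6,-5.3,1.4,0,0,2.1,0,0.4,-5.3,1.4,0,0,2.1,0,0,0,0,0,0,0,0,0,0,5,0,0,0,0,0,0,0,0,0,0]}}

```text
time: 64.9
tool_pos: [0.5468, -0.2632, 0.138]
tcp_rot: [-0.219, -3.124, -0.007]
wrist_force: [-0.9, 0.3, 0.7]
width: -0.001
grip_force: 0.0
```

```bash
python3 - <<'E'
from h import *
st(); plan((.552,-.266,.085),down(np.radians(172)),1)
E
```

```text
t 64.9 p [ 0.5468 -0.2632  0.138 ] xaxis yaw 172.0 z [-0.009  0.005 -1.   ] F [-0.9  0.3  0.7] w -0.1 g 0.0 q [-0.49  0.22  1.85  0.    1.08 -1.92]
0 [-0.61 -0.22  5.29] [ 0.23 -0.57 -0.  ]
```

Request:
{"fn": "move_arm", "kwargs": {"series": [0,-0.1,-0.2,3,0,0,0,0,0,0,2.2,0,0,0,0,0,0,0,0,0,0,0,-1.5,0,0,0,0,0,0,-1.5,0,0,0,0,0]}}

```text
time: 65.53
tool_pos: [0.5832, -0.2726, 0.0932]
tcp_rot: [0.219, 3.131, -0.002]
wrist_force: [-2.0, 0.9, 1.8]
width: -0.001
grip_force: 0.9
```

Request:
{"fn": "move_arm", "kwargs": {"series": [0,-1.5,0,0,0,0,0,0,-1.5,0,0,0,0,0,0,-1.5,0,0,0,0,0,0,-1,0,0,0,0,0,0,0,0,0,0,0,0]}}

```text
time: 66.15
tool_pos: [0.6364, -0.2798, 0.0905]
tcp_rot: [0.219, 3.134, 0.0]
wrist_force: [0.1, -0.0, 0.2]
width: 0.002
grip_force: 0.0
```

```bash
python3 - <<'E'
from h import *
st(); plan((.645,-.2785,.085),down(np.radians(172)),1)
E
```

```text
t 66.15 p [ 0.6364 -0.2798  0.0905] xaxis yaw 172.0 z [ 0.  0. -1.] F [ 0.1 -0.   0.2] w 0.2 g 0.0 q [-0.45  0.42  1.69  0.    1.04 -1.88]
0 [-0.84  0.25  0.55] [0.   0.01 0.  ]
```

Request:
{"fn": "move_arm", "kwargs": {"series": [0,-0.4,0.1,0.3,0,0,0,0,-0.4,0.1,0.2,0,0,0,0,-0.3,0,0,0,0,0,0,0,0,0,0,0,0,0,0,0,0,0,0,0]}}

```text
time: 66.78
tool_pos: [0.6463, -0.2791, 0.0855]
tcp_rot: [-0.219, -3.133, -0.001]
wrist_force: [-1.4, -0.1, -1.9]
width: 0.002
grip_force: 0.7
```

Request:
{"fn": "move_arm", "kwargs": {"series": [0,-0.3,0,0,0,0,0,0,-0.3,0,0,0,0,0,0,0,0,0,0,0,0]}}

```text
time: 67.15
tool_pos: [0.6469, -0.2792, 0.0852]
tcp_rot: [-0.218, -3.121, -0.004]
wrist_force: [-16.8, 2.9, 8.6]
width: -0.002
grip_force: 8.6
```

Request:
{"fn": "move_arm", "kwargs": {"series": [0,1.5,0,0,0,0,0,0,2,0,-1,0,0,0,0,0,0,-6,0,0,0,8.5,-0.5,5.2,-4,0,0,-2.1,8.5,-0.5,5.2,-4,0,0,-2.1]}}

```text
time: 67.78
tool_pos: [0.6403, -0.1781, 0.2344]
tcp_rot: [0.106, 3.136, -0.001]
wrist_force: [1.3, -0.8, 0.5]
width: 0.418
grip_force: 0.0
```

Request:
{"fn": "move_arm", "kwargs": {"series": [8.5,-0.5,5.2,-3,0,0,-2.1,8.5,-0.5,5.2,-2,0,0,-2.1,8.5,0,5.2,0,0,0,-2.1,8.5,0,5.2,0,0,0,-2.1,8.5,0,5.2,0,0,0,-2.1]}}

```text
time: 68.4
tool_pos: [0.6481, 0.0827, 0.2828]
tcp_rot: [-0.185, 3.133, 0.001]
wrist_force: [1.7, -0.4, -0.0]
width: 0.993
grip_force: 0.0
```

Request:
{"fn": "move_arm", "kwargs": {"series": [8.5,0,0,0,0,0,0,8.5,0,0,0,0,0,0,8.5,0,0,0,0,0,0,8.5,0,0,0,0,0,0]}}

```text
time: 68.9
tool_pos: [0.6478, 0.0795, 0.2819]
tcp_rot: [-0.18, 3.136, -0.0]
wrist_force: [-0.2, -0.4, 1.3]
width: 0.995
grip_force: 0.0
```

```bash
python3 - <<'E'
from fit import *
st(); c=calibration("wrist"); snap("wrist","w17.png")
for i in (0,1,3): print(i,fit("pics/raw_w17.png",c,i))
im=read_camera("top"); cv2.imwrite("pics/top17.png",im[:,:,::-1])
old=cv2.imread("pics/top0.png")[:,:,::-1].astype(int)
print("ball px off/on",w2px("top",[[.598,-.272,.092],[.669,-.281,.092]]).round(1))
roi=im[195:225,400:440].astype(int).mean(2); print("dark blob centroid now", [round(v.mean()+o,1) for v,o in zip(np.nonzero(roi<45)[::-1],(400,195))], "then",[round(v.mean()+o,1) for v,o in zip(np.nonzero(old[195:225,400:440].mean(2)<45)[::-1],(400,195))])
E
```

```text
t 68.9 p [0.6478 0.0795 0.2819] xaxis yaw -173.42 z [ 0. -0. -1.] F [-0.2 -0.4  1.3] w 84.6 g 0.0 q [ 0.08  0.2   1.6  -0.    1.34 -1.6 ]
0 [151.44  -1.    -2.     0.  ]
1 [157.5  -1.   -2.    0. ]
3 [155.64   2.    -2.     0.  ]
ball px off/on [[421.6 218.1]
 [424.5 194.2]]
dark blob centroid now [np.float64(422.5), np.float64(197.2)] then [np.float64(418.4), np.float64(215.9)]
```

```bash
python3 - <<'E'
from fit import *
import pickle
c=calibration("wrist")
g=cv2.GaussianBlur(cv2.cvtColor(cv2.imread("pics/raw_w17.png"),cv2.COLOR_BGR2GRAY).astype(float),(0,0),.8)
mag=np.hypot(cv2.Sobel(g,cv2.CV_64F,1,0),cv2.Sobel(g,cv2.CV_64F,0,1)).astype(np.float32)
def line(h,pts,ax,rng):
    out=[]
    for d in rng:
        q=np.array([h(x+d*ax[0],y+d*ax[1],z) for x,y,z in pts]); uv=w2px("wrist",q,c).astype(np.float32)
        out.append(cv2.remap(mag,uv[:,:1],uv[:,1:],cv2.INTER_LINEAR).mean())
    return rng[int(np.argmax(out))]*1000, max(out)
t=np.linspace(-.017,.017,30); rng=np.arange(-.008,.0081,.00025)
for i in (0,1,2,3):
    h=home(i)
    print(i,"plate front",np.round(line(h,[(-.085,s,.012) for s in t],(1,0),rng),2),
     "mod front",np.round(line(h,[(-.045,s,.052) for s in t],(1,0),rng),2),"mod back",np.round(line(h,[(.045,s,.052) for s in t],(1,0),rng),2),
     "left",np.round(line(h,[(2*s,.022,.052) for s in t],(0,1),rng),2),"right",np.round(line(h,[(2*s,-.022,.052) for s in t],(0,1),rng),2))
E
```

```text
0 plate front [ 0.75 25.94] mod front [ -0.25 171.99] mod back [  2.25 240.42] left [ -2.  238.3] right [ 6.25 98.92]
1 plate front [-2.   38.25] mod front [ -0.25 178.09] mod back [ -1.25 236.76] left [ -2.   271.59] right [  6.25 102.84]
2 plate front [-2.   48.65] mod front [-1.   22.84] mod back [  1.5  144.36] left [ -1.   225.24] right [ 8.   16.56]
3 plate front [-0.75 11.65] mod front [  1.25 126.03] mod back [ -2.   183.94] left [ -1.5  171.33] right [ -1.25 189.2 ]
```

```bash
python3 -c "
from workcell import *
print(finish_job())"
```

```text
the job is handed in; nothing more can be done
None
```

I handed in the job with all steps carried out. The three modules present are pushed home, the scanner was held on the label for about 2.5 s and is back in its rest, and the switch lever is against its end stop. One module was knocked aside partway through; I put it back and rechecked it. I can't see the judged result.

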